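# Load the drying rack with lantern handles and set the heat ring to suit the fan

### The job

Stand every lantern handle that lies on the bench in the sockets of the warm-air drying rack, one to a socket, plain end down to the bottom and black knob up. When all are in, turn the heat ring (the outer ring of the double knob) to the long mark on the same side, left or right, as the fan pointer (the inner knob) already stands, without turning the fan knob, and last push the switch lever over, away from you, to start the dryer. Leave the other things on the bench where they are.

Things in the scene. Friction and masses are not known exactly. Their poses are not given: they have to be found in the camera images.
- dryer: Fixed warm-air drying rack: long grey housing, 120 mm deep (its x), 470 mm wide (its y), flat top at z = 77 mm, louvred front to the robot. Origin: centre of its underside on the bench; x away from the robot, y left, z up. On top: a row of five sockets, right of them the double knob, left of them the switch lever.
- socket1 (a point): Centre of the mouth of the rightmost of five square sockets 28 x 28 mm in the dryer's flat top (z = 77 mm above the bench), at x = 0, y = -95 mm in the dryer's frame. The others follow to the left, all at x = 0: y = -39, 17, 73, 129 mm. Sides along the dryer's x and y; 65 mm deep, floor 12 mm above the bench.
- heat_ring (a joint): Heat: outer, lower ring of the double knob; black, ribbed, solid, 54 mm diameter, z = 79 to 99 mm. Axis vertical at x = 0, y = -185 mm of the dryer. Stays where left (friction 0.08 N m). Rad, 0 to 4.4, growing clockwise from above; starts at 0 to 0.7. Scale marks on the plate every 0.7 rad from 0 to 4.2: long ones at 1.4 (left, low heat) and 2.8 (right, high heat), the others short.
- heat_mark (a point): Index of the heat ring: end of its white line, on its upper rim, 27 mm from the axis, z = 99 mm. With the ring's joint at v it lies, seen from the axis, at an angle of 2.1 - v from the dryer's +x (anticlockwise from above positive).
- fan_knob (a joint): Fan: inner, upper knob on the same axis; aluminium, 24 mm diameter with a pointer nose and black line, z = 99.5 to 119.5 mm. Turns very easily (0.015 N m), independent of the ring; must not be turned. Rad, -1.4 to 1.4: 0 points along the dryer's +x, away from the robot; negative = pointer to the left, positive = right. Within 0.15 of 0 either heat mark is right.
- fan_tip (a point): Tip of the fan knob's pointer nose, 15.5 mm from the axis, 117.5 mm above the bench.
- switch (a joint): Power toggle of the dryer, rad: 0 = off, leaning towards the robot; 1.0 = on, leaning away from it. Stays where it is left.
- switch_tip (a point): Tip of the steel toggle lever, which is 40 mm long and pivots on a small black block on the dryer's top, at x = 0, y = 205 mm of the dryer, about an axis along the dryer's y; push it in the dryer's +x direction to switch on.
- handle1: Lantern carrying handle, loose, 160 mm long, 45 g: a wooden bar 20 x 20 x 118 mm ending in a turned black knob (neck 14 mm, knob 20 mm diameter). Origin: the middle of its length, on its centre line. x points along it to the knob end (+80 mm), the plain end is at -80 mm. Starts lying flat on the bench (centre 10 mm up). May be absent.
- handle2: Lantern carrying handle, loose, 160 mm long, 45 g: a wooden bar 20 x 20 x 118 mm ending in a turned black knob (neck 14 mm, knob 20 mm diameter). Origin: the middle of its length, on its centre line. x points along it to the knob end (+80 mm), the plain end is at -80 mm. Starts lying flat on the bench (centre 10 mm up). May be absent.
- handle3: Lantern carrying handle, loose, 160 mm long, 45 g: a wooden bar 20 x 20 x 118 mm ending in a turned black knob (neck 14 mm, knob 20 mm diameter). Origin: the middle of its length, on its centre line. x points along it to the knob end (+80 mm), the plain end is at -80 mm. Starts lying flat on the bench (centre 10 mm up). May be absent.
- handle4: Lantern carrying handle, loose, 160 mm long, 45 g: a wooden bar 20 x 20 x 118 mm ending in a turned black knob (neck 14 mm, knob 20 mm diameter). Origin: the middle of its length, on its centre line. x points along it to the knob end (+80 mm), the plain end is at -80 mm. Starts lying flat on the bench (centre 10 mm up). May be absent.
- handle5: Lantern carrying handle, loose, 160 mm long, 45 g: a wooden bar 20 x 20 x 118 mm ending in a turned black knob (neck 14 mm, knob 20 mm diameter). Origin: the middle of its length, on its centre line. x points along it to the knob end (+80 mm), the plain end is at -80 mm. Starts lying flat on the bench (centre 10 mm up). May be absent.
- tape: Roll of paper tape lying flat, 52 mm across, 18 mm high. Origin: centre of its underside. Not part of the job; leave it where it is.
- hoop: Dark wooden lantern hoop lying flat, 60 mm across, 14 mm high. Origin: centre of its underside. Not part of the job; leave it where it is.
- paste_brush: Flat wooden paste brush lying on the bench, 160 mm long, 60 mm wide, 10 mm high. Origin: centre of its underside. Not part of the job; leave it where it is.
- ink_bowl: White ceramic bowl, 84 mm across, 36 mm high. Origin: centre of its underside. Not part of the job; leave it where it is.
- ink_jar: Glass ink jar with black lid, 60 mm across, 75 mm high. Origin: centre of its underside. Not part of the job; leave it where it is.
- small_lantern: Small ribbed paper lantern standing on the bench, 124 mm across, 160 mm high. Origin: centre of its underside. Not part of the job; leave it where it is.
- brush_pot: Blue pot 84 mm across with brushes standing in it, 250 mm high in all. Origin: centre of its underside. Not part of the job; leave it where it is.

How it is judged:
By the outcome, as a careful person would: the job done as asked, in the order asked, and still so for the second after the job is handed in, with the robot touching nothing.
Of handle1, handle2, handle3, handle4, handle5 only 3 to 5 are there at a start; the rules pass over those that are not, and their reading is None.
At some moment in a run one of handle1, handle2, handle3, handle4, handle5 may be knocked a few centimetres aside while the robot is not near it.
It also fails if it takes over 210 s, if anything falls off the work surface, if the arm or the gripper's body presses on something with over 40 N, if the wrist force passes 120 N, or if a joint passes its speed limit or range.

### The arm

A 6-joint arm with a two-finger parallel gripper is mounted at the origin on the work surface. World frame = base frame: x ahead of the robot, y to its left, z up, the work surface at z = 0. Lengths are in mm, angles in rad, forces in N, time in s.
With the tool pointing down it reaches from about 350 to 775 mm from the base axis. Payload 7.3 kg.
Tool frame: the origin (TCP) lies midway between the tips of the shut fingers; the grasp point (between the pads) lies 19 mm behind it; x points along the fingers, y is the direction in which the jaws open and shut, and the axes are right-handed (so a half turn about x gives the same grasp; the last joint's range is limited). The gripper opens to 92 mm and grips with 3 to 60 N. Pads are 19 mm wide; open, the fingers measure 130 mm over their backs; the gripper's body (75 mm by 190 mm) begins 47 mm behind the grasp point.
Start: joints at [1.19, 0.342, 1.524, -0, 1.275, -0.146], TCP at [122.124, 510.618, 226.741] pointing down, gripper open.
Joint ranges: [-2.53, 2.53], [-0.77, 2.02], [0.04, 2.7], [-1, 4.14], [0.28, 2.66], [-3.11, 3.11]. Speed limits (rad/s): [2.57, 2.57, 3.14, 3.14, 3.14, 3.14].

### API

Orientations are given as [roll, pitch, yaw] about the fixed x, y, z axes, in that order (R = Rz(yaw) Ry(pitch) Rx(roll)).
In Python, from plant import bot gives the robot as it stands. The module is installed in compiled form; this text tells all that it offers.
- The arm moves only by the shell command python3 -m handwheel 'ROWS' [OPENING]. ROWS is JSON, a list that holds one entry, the list of rows, each a list of 4 numbers: the shift along the tool's x, y, z in cm, then the turn about the tool's x in rad. A call has 1 to 8 rows; each row shifts and turns the commanded pose from where the row before left it, along the tool's axes as they then stand; what a row does not reach is not made up. A row lasts 1/12 s, in which the tool goes at most 41.7 mm and 7.16 degrees, less where a joint would pass 70% of its speed; a pose out of reach is approached as far as the arm can. A call is refused whole if a number of a shift passes 4.17 or a number of a turn 0.125, either way. A call with a gripper value outside its range is refused whole. OPENING is the opening, from 0 (shut) to 1 (fully open), set as the call begins (- or left out, the last holds). The fingers move at their own pace and stop on an object; the grip force is fixed at half the most. Time passes only in rows, so rows that do not move let the fingers close. It gives the time, the measured TCP pose, the force and the opening at its end, in the units of the state.
- bot.get_obs(): the state, without advancing time (a new reading comes with each control period).
- bot.capture(name): name is "side" or "top"; returns (picture, depth): 384x512x3 uint8, red, green, blue; 384x512 float32, mm along the optical axis (not along the pixel's ray), 0 where there is no reading.
- bot.camera_model(name): a dict with "fx", "fy", "cx", "cy" (pixels), "position" and "rotation" of the camera in the world. Camera axes: x right, y down, z forward; pixel columns grow to the right and rows downward; lengths in mm; the calibration is good to about 2 mm. A picture is of the moment at which its call begins. camera_model takes no time and is no camera call.
- bot.close_job(): hands the job in, once; it reports no verdict.
Trained networks look in the newest picture that a camera, given by its name, has taken for a name from the list of things; names that differ only in an ending like _2 or _b are one class to them, and where a whole thing is asked for, a point or a joint stands for the part that bears it (a point fixed in the world has none). Each returns a list of dicts, best first, with "conf" (0 to 1); they miss things now and then, are a little off and sometimes report something else, mostly with a low value. They report only what shows in the picture. A call takes as long as a camera call.
- bot.find_in(camera, label): "bbox" ([left, top, width, height] in pixels, round what is visible of it).
- bot.spot_point(camera, label): "point" ([column, row] in pixels: a listed point, or the origin of a listed thing).
The state is a dict: "time": time; "joint_positions": joint angles; "dq": joint speeds; "tau": joint torques, N m; "tool_pos": TCP position; "tcp_rot": TCP orientation; "contact_force": force on the tool from outside, world axes, zero at the start; "moment": the same for the moment, N m; "grip_width": finger opening in mm.
Only numpy, scipy, OpenCV 4.12 (cv2) and the standard library are available. Lean on these libraries where they do the work, as an engineer would, in place of code of your own. Each camera call takes 0.05 s, during which the arm holds its last target.

## Working session

There is one attempt and no reset: what is moved stays moved. The work goes in short steps, Python scripts to look and compute and a shell command to move; the robot and the scene stay as the last step left them, time stands still between calls to the robot, and variables do not carry over. Pictures are saved under pics/ and viewed, and the job is handed in when it is done.

```bash
mkdir -p pics; python3 - <<'E'
from plant import bot
import cv2,json
o=bot.get_obs();print(o)
for n in("side","top"):
    p,d=bot.capture(n);cv2.imwrite(f"pics/{n}0.png",p[:,:,::-1]);print(n,bot.camera_model(n))
    for l in("handle1","dryer","fan_tip","heat_mark","switch_tip","socket1"):
        print(l,[(round(r['conf'],2),[int(v) for v in r['point']]) for r in bot.spot_point(n,l)])
E
```

```text
{'time': 0.0, 'joint_positions': array([ 1.18999589e+00,  3.42711809e-01,  1.52504554e+00,  3.79717775e-06,
        1.27539581e+00, -1.46001891e-01]), 'dq': array([-0.00051447, -0.00070489, -0.00123512, -0.00031759,  0.00149952,
       -0.0009791 ]), 'tau': array([ 1.42017914e-03, -4.31245959e+01, -2.44210839e+01,  7.17996550e-02,
        5.60716668e-02, -1.13749738e-04]), 'tool_pos': array([121.96015027, 510.20584521, 226.04067706]), 'tcp_rot': array([-1.719125  ,  1.56923581, -1.95392466]), 'contact_force': array([ 0.43765103, -0.2172423 ,  0.29762678]), 'moment': array([0.00054526, 0.00738628, 0.04791482]), 'grip_width': 91.55623808806202}
side {'fx': 346.4438959260819, 'fy': 346.4438959260819, 'cx': 254.05210624637087, 'cy': 192.2446241350455, 'position': array([ -67.28713146, -725.37911325,  637.68553748]), 'rotation': array([-2.11479091,  0.01797763, -0.72774245])}
handle1 [(0.82, [282, 274]), (0.69, [174, 172]), (0.68, [223, 215]), (0.47, [163, 189])]
dryer [(0.75, [273, 194]), (0.67, [303, 188])]
fan_tip [(0.43, [311, 183])]
heat_mark [(0.68, [301, 186]), (0.42, [279, 274])]
switch_tip [(0.4, [226, 144]), (0.31, [399, 274])]
socket1 [(0.69, [292, 181])]
top {'fx': 404.8434892471432, 'fy': 404.8434892471432, 'cx': 256.7109887470287, 'cy': 197.97269480236204, 'position': array([ 349.29839929,  -50.16971177, 1154.65809302]), 'rotation': array([-2.95022469,  0.01123579, -1.59542711])}
handle1 [(0.85, [346, 251]), (0.77, [136, 263]), (0.76, [231, 237]), (0.68, [111, 231]), (0.44, [346, 189])]
dryer [(0.93, [236, 168])]
fan_tip [(0.56, [297, 155])]
heat_mark [(0.64, [290, 163])]
switch_tip [(0.48, [153, 169]), (0.46, [113, 232])]
socket1 [(0.77, [268, 161])]
```

View pics/top0.png

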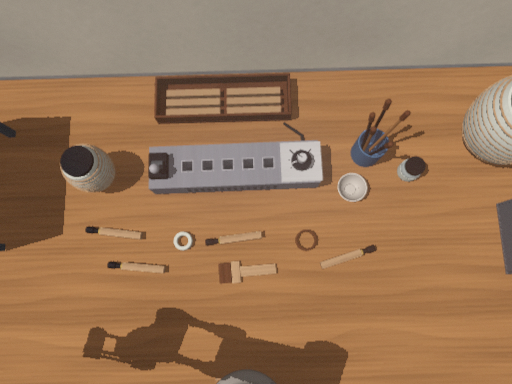

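View pics/side0.png

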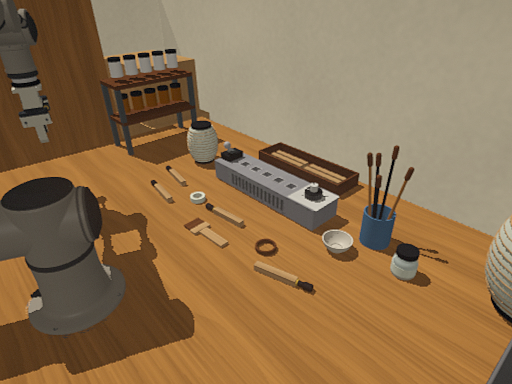

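Four handles lie on the bench in the top view: at about (115,233), (137,267), (235,238) and (349,257), knobs to the left on the first three and to the right on the last. The dryer is level at (236,168). I'll locate these metrically next.

```bash
cat > h.py <<'E'
import numpy as np,cv2
from plant import bot
from scipy.spatial.transform import Rotation as R
def cam(n):
    m=bot.camera_model(n);return m,R.from_euler('xyz',m['rotation']).as_matrix(),np.array(m['position'])
def cloud(n,d):
    m,r,t=cam(n);v,u=np.mgrid[:d.shape[0],:d.shape[1]]
    P=np.stack([(u-m['cx'])/m['fx']*d,(v-m['cy'])/m['fy']*d,d],-1)
    return P@r.T+t
def ray(n,p,z):
    m,r,t=cam(n);q=r@np.array([(p[0]-m['cx'])/m['fx'],(p[1]-m['cy'])/m['fy'],1.]);return t+q*(z-t[2])/q[2]
def proj(n,P):
    m,r,t=cam(n);q=(np.atleast_2d(P)-t)@r;return np.c_[q[:,0]/q[:,2]*m['fx']+m['cx'],q[:,1]/q[:,2]*m['fy']+m['cy']]
def warp(n,img,x0,x1,y0,y1,z,s):
    # orthorectify plane z; s px/mm; up=+x,left=+y
    W=int((y1-y0)*s);H=int((x1-x0)*s)
    c=np.array([[x1,y1,z],[x1,y0,z],[x0,y0,z],[x0,y1,z]],float)
    M=cv2.getPerspectiveTransform(proj(n,c).astype(np.float32),np.float32([[0,0],[W,0],[W,H],[0,H]]))
    return cv2.warpPerspective(img,M,(W,H),flags=cv2.INTER_CUBIC)
def handles(d,lo=7,hi=30):
    P=cloud('top',d);z=P[...,2];m=((z>lo)&(z<hi)&(d>0)).astype(np.uint8)
    m[:,:60]=0; m[330:]=0;m[:195]=0
    n,l,st,c=cv2.connectedComponentsWithStats(m)
    out=[]
    for i in range(1,n):
        if st[i,4]<60: continue
        q=P[l==i]; xy=q[:,:2].astype(np.float32);rc=cv2.minAreaRect(xy)
        out.append((c[i].round(),st[i,4],np.round(rc[0],1),np.round(rc[1],1),round(rc[2],1),np.percentile(q[:,2],[10,50,90]).round(1)))
    return out
E
python3 - <<'E'
from h import *
p,d=bot.capture('top')
np.save('d0.npy',d)
for o in handles(d): print(*o)
P=cloud('top',d);z=P[...,2]
b=P[300:310,250:260,2];print('bench',b.mean(),b.std())
m=((abs(z-77)<4)).astype(np.uint8);n,l,st,c=cv2.connectedComponentsWithStats(m);i=1+np.argmax(st[1:,4]);print(st[i],cv2.minAreaRect(P[l==i][:,:2].astype(np.float32)),np.median(P[l==i][:,2]))
print('robot TCP proj',proj('top',[[122,510,226]]))
img=warp('top',p,440,560,-320,270,77,1.3);cv2.imwrite('pics/w0.png',img[:,:,::-1])
E
```

```text
[352. 196.] 60 [ 565.3 -313.2] [49.  15.4] 88.2 [12.  16.9 24.4]
[504. 237.] 342 [ 440.8 -729.2] [198.2   7.3] 0.5 [ 9.5 18.5 27.5]
[114. 232.] 400 [483.9 366.3] [159.7  20.1] 81.7 [16.3 20.  22.9]
[306. 239.] 139 [ 449.4 -176.9] [57.  58.1] 43.3 [ 9.9 13.9 16.5]
[182. 240.] 185 [455.  169.4] [50.5 50.4] 27.6 [14.2 18.1 21. ]
[234. 237.] 401 [458.5  27.1] [ 20.3 158.9] 6.7 [15.7 20.1 23.1]
[347. 256.] 401 [ 399.9 -291.1] [ 19.9 159.4] 16.6 [16.  19.8 22.7]
[136. 266.] 411 [385.7 299.4] [159.9  20. ] 83.6 [16.  19.9 23. ]
[242. 271.] 750 [369.2  -9.5] [ 59. 161.] 6.9 [ 7.8 10.3 12.9]
bench 0.3392947832239429 2.187680879211005
[ 149  140  174   49 5601] ((657.127685546875, 15.457199096679688), (121.90422058105469, 475.62310791015625), 0.8388639688491821) 77.61313447483803
robot TCP proj [[  4.1559739  390.39873385]]
```

View pics/w0.png

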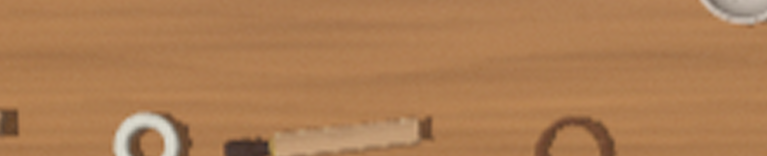

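```bash
python3 - <<'E'
from h import *
p,d=bot.capture('top')
img=warp('top',p,590,730,-240,270,77,1.5);cv2.imwrite('pics/w1.png',img[:,:,::-1])
img=warp('top',p,610,710,-225,-115,99,6);cv2.imwrite('pics/w2.png',img[:,:,::-1])
for l in('socket1','fan_tip','heat_mark','switch_tip'):
  for n in('top','side'):
    if n=='side' : bot.capture(n)
    z=dict(socket1=77,fan_tip=117.5,heat_mark=99,switch_tip=110)[l]
    for r in bot.spot_point(n,l): print(l,n,round(r['conf'],2),np.round(r['point'],1),ray(n,r['point'],z).round(1))
P=cloud('top',d);m=(abs(P[...,2]-77)<4)
# holes
q=(slice(140,190),slice(145,325));hole=(P[...,2]<60)&(d>0)
mask=np.zeros(d.shape,np.uint8);mask[150:180,170:290]=hole[150:180,170:290]
n,l,st,c=cv2.connectedComponentsWithStats(mask)
for i in range(1,n):
  if st[i,4]>15:print(c[i].round(1),st[i],ray('top',c[i],77).round(1))
E
```

```text
socket1 top 0.65 [266.7 164.1] [652.6 -73.1  77. ]
socket1 side 0.56 [292.9 183.4] [670.7 -71.8  77. ]
fan_tip top 0.63 [293.8 154.2] [ 666.5 -145.1  117.5]
fan_tip side 0.41 [312.6 183.8] [ 658.4 -161.3  117.5]
heat_mark top 0.68 [289.1 164.3] [ 644.2 -133.    99. ]
heat_mark side 0.44 [304.2 191.9] [ 628.5 -155.6   99. ]
switch_tip top 0.38 [153.2 169.1] [637.9 231.3 110. ]
switch_tip side 0.37 [227.1 145.2] [661.7 261.5 110. ]
[267.5 162.8] [263 159  10   9  76] [656.3 -75.5  77. ]
[227.5 164.5] [223 161  10   8  80] [654.5  35.   77. ]
[247.5 163.5] [243 160  10   8  79] [655.7 -20.2  77. ]
[186.9 166.3] [183 162   9   9  70] [652.4 147.1  77. ]
[207.2 165.6] [203 162  10   8  75] [652.9  91.1  77. ]
```

View pics/w1.png

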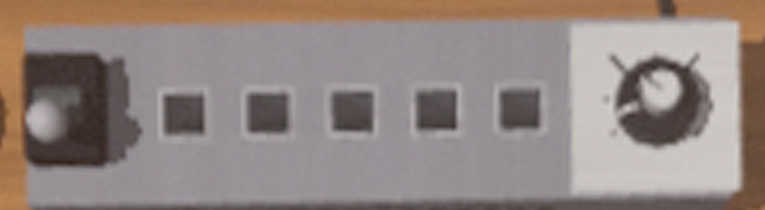

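View pics/w2.png

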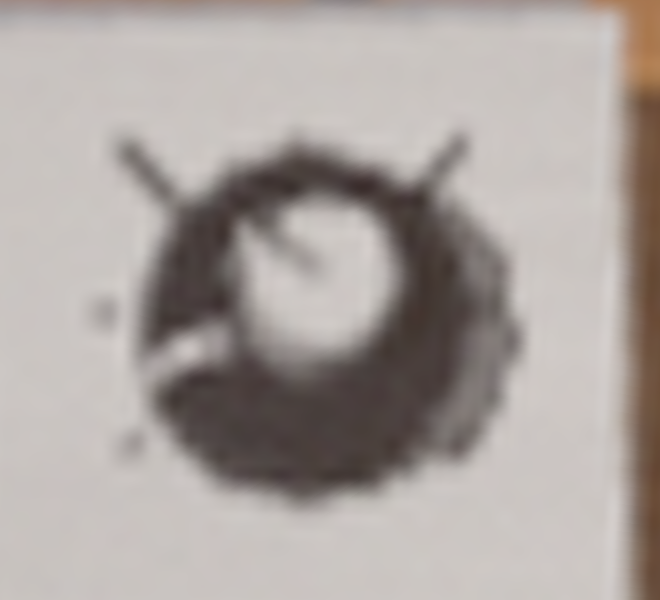

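Fan pointer points left (line from (315,265) to (250,215)), so the heat target is the left long mark (v = 1.4). The ring now sits at about 0.2. Next I'll work out the move to the first handle.

```bash
cat > go.py <<'E'
import sys
from h import *
def tgt(x,y,z,jaw=None):
    o=bot.get_obs();r=R.from_euler('xyz',o['tcp_rot']).as_matrix();t=np.array(o['tool_pos'])
    d=np.array([x,y,z])-t
    print('t',round(o['time'],2),'tcp',t.round(1),'xax',r[:,0].round(3),'yax',r[:,1].round(3),'w',round(o['grip_width'],1),'F',o['contact_force'].round(1),'q6',o['joint_positions'][5].round(2))
    print('now-axes shift cm',(r.T@d/10).round(2))
    if jaw is not None:
        c=np.arctan2(r[1,1],r[0,1]); 
        a=(jaw-c+np.pi/2)%np.pi-np.pi/2  # world ccw
        turn=-a if r[2,0]<0 else a
        rn=r@R.from_euler('x',turn).as_matrix()
        print('turn',round(turn,3),'after-turn-axes shift',(rn.T@d/10).round(2),'yax then',rn[:,1].round(2),'zax',rn[:,2].round(2))
if __name__=='__main__':
    a=[float(v) for v in sys.argv[1:]];tgt(*a)
E
python3 go.py 393 365 120 -0.112
```

```text
t 1.4 tcp [122.1 510.6 226.7] xax [ 0.  0. -1.] yax [0.233 0.973 0.   ] w 91.8 F [-0.8 -0.3  0.1] q6 -0.15
now-axes shift cm [10.67 -7.86 29.73]
turn 1.448 after-turn-axes shift [10.67 28.54 11.44] yax then [ 0.99 -0.11  0.  ] zax [-0.11 -0.99 -0.  ]
```

```bash
python3 -m handwheel '[[[1,-1,3.7,0],[1,-1,3.7,0],[1,-1,3.7,0],[1,-1,3.7,0],[1,-1,3.7,0],[1,-1,3.7,0],[1,-1,3.7,0],[1,-1,3.7,0]]]' 0.6; python3 -m handwheel '[[[0,0,0,0.12],[0,0,0,0.12],[0,0,0,0.12],[0,0,0,0.12],[0,0,0,0.12],[0,0,0,0.12],[0,0,0,0.12],[0,0,0,0.12]]]'; python3 -m handwheel '[[[0,0,0,0.12],[0,0,0,0.12],[0,0,0,0.12],[0,0,0,0.12],[0,0,0,0]]]'; python3 go.py 393 365 60 -0.112
```

```text
time: 2.07
tool_pos: [393.0, 362.8, 146.4]
tcp_rot: [1.072, 1.57, 0.837]
contact_force: [0.9, 1.3, 0.8]
grip_width: 55.1
time: 2.73
tool_pos: [391.4, 364.0, 146.7]
tcp_rot: [2.42, 1.571, 1.22]
contact_force: [-0.1, -0.6, 0.7]
grip_width: 55.1
time: 3.15
tool_pos: [391.4, 364.0, 146.7]
tcp_rot: [2.661, 1.571, 0.982]
contact_force: [0.6, -0.9, 0.3]
grip_width: 54.9
t 3.15 tcp [391.4 364.  146.7] xax [ 0.  0. -1.] yax [ 0.994 -0.108  0.   ] w 54.9 F [ 0.6 -0.9  0.3] q6 0.71
now-axes shift cm [ 8.67  0.14 -0.12]
turn 0.004 after-turn-axes shift [ 8.67  0.14 -0.12] yax then [ 0.99 -0.11  0.  ] zax [-0.11 -0.99 -0.  ]
```

```bash
python3 -m handwheel '[[[3,0.14,-0.12,0],[3,0,0,0],[3,0,0,0],[3,0,0,0],[2.2,0,0,0],[0,0,0,0]]]'; python3 -m handwheel '[[[0,0,0,0],[0,0,0,0],[0,0,0,0],[0,0,0,0],[0,0,0,0],[0,0,0,0],[0,0,0,0],[0,0,0,0]]]' 0.2; python3 - <<'E'
from h import *
p,d=bot.capture('top');cv2.imwrite('pics/t1.png',cv2.resize(p[200:320,60:220,::-1],None,fx=4,fy=4))
p,d=bot.capture('side');cv2.imwrite('pics/s1.png',cv2.resize(p[120:240,100:260,::-1],None,fx=4,fy=4))
E
```

```text
time: 3.65
tool_pos: [392.2, 364.5, 1.9]
tcp_rot: [-0.874, 1.568, -2.545]
contact_force: [-0.1, -0.3, 0.6]
grip_width: 55.1
time: 4.32
tool_pos: [393.0, 365.1, 5.1]
tcp_rot: [2.446, 1.57, 0.771]
contact_force: [-1.3, 0.1, 2.5]
grip_width: 19.2
```

View pics/t1.png

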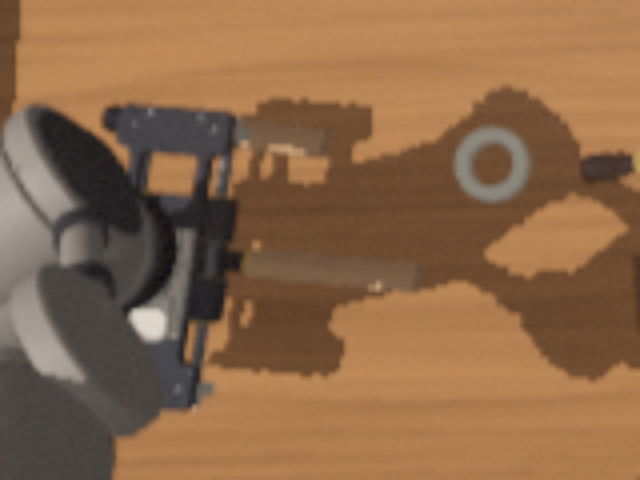

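View pics/s1.png

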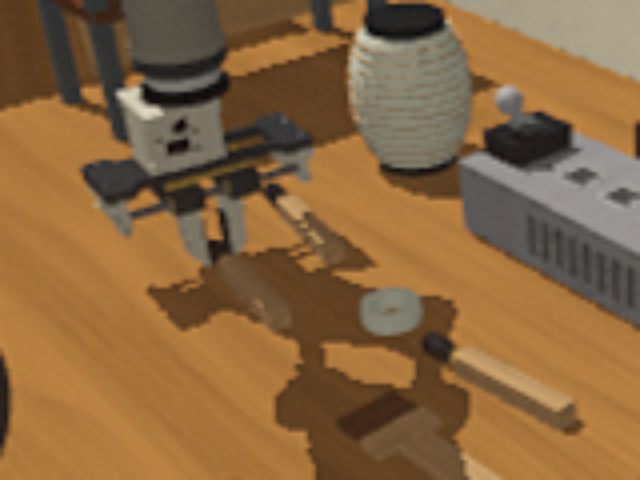

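The gripper holds the black knob end of the second-left handle, with the bar running right from (240,262) to (415,275) in the top crop. I'll lift and see whether it swings.

```bash
python3 -m handwheel '[[[-1,0,0,0],[-2,0,0,0],[-3,0,0,0],[-3,0,0,0],[-3,0,0,0],[-3,0,0,0],[-2,0,0,0],[0,0,0,0]]]';python3 - <<'E'
from h import *
p,d=bot.capture('top');cv2.imwrite('pics/t2.png',cv2.resize(p[200:320,60:220,::-1],None,fx=4,fy=4))
p,d=bot.capture('side');cv2.imwrite('pics/s2.png',cv2.resize(p[120:240,100:260,::-1],None,fx=4,fy=4))
E
```

```text
time: 5.08
tool_pos: [394.7, 366.4, 180.0]
tcp_rot: [2.287, 1.562, 0.613]
contact_force: [0.8, 0.1, -0.8]
grip_width: 18.9
```

View pics/s2.png

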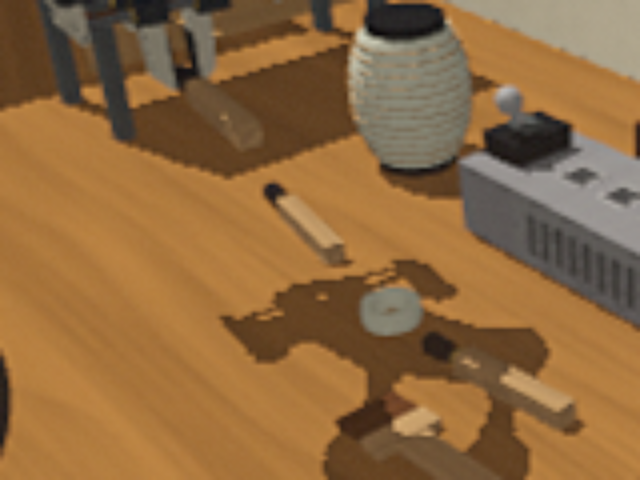

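```bash
cat >> h.py <<'E'
def held(n='side',rad=200,excl=25):
    """points below/around tool that stand clear: PCA of wood-coloured cloud near tcp"""
    p,d=bot.capture(n);P=cloud(n,d);o=bot.get_obs();t=np.array(o['tool_pos'])
    m=(d>0)&(np.linalg.norm(P-t,axis=-1)<rad)&(P[...,2]<t[2]+5)&(P[...,2]>25)&(np.linalg.norm(P[...,:2]-t[:2],axis=-1)<170)
    return p,P,m,t
def tilt(n='side'):
    p,P,m,t=held(n)
    m&=(p[...,0]>60)&(p[...,0].astype(int)-p[...,2]>15)
    nn,l,st,c=cv2.connectedComponentsWithStats(m.astype(np.uint8))
    if nn<2: print('none');return
    i=1+np.argmax(st[1:,4]);q=P[l==i];c0=np.median(q,0);u,s,v=np.linalg.svd(q-c0,full_matrices=False);a=v[0]*np.sign(v[0][2]+1e-9)
    print(n,'bar px',st[i,4],'c',c0.round(1),'axis up',a.round(2),'elev deg',np.degrees(np.arcsin(a[2])).round(1),'lowest',np.percentile(q[:,2],2).round(1),'tcp',t.round(1))
E
python3 - <<'E'
from h import *
tilt();tilt('top')
E
python3 -m handwheel '[[[0,0,0,0],[0,0,0,0],[0,0,0,0]]]' 0.206; python3 - <<'E'
from h import *
tilt()
E
```

```text
side bar px 47 c [373.  244.8 173.8] axis up [0.02 1.   0.  ] elev deg 0.1 lowest 168.8 tcp [392.4 364.7 174.3]
top bar px 4 c [372.2 220.4 174.4] axis up [ 0.79 -0.14  0.6 ] elev deg 36.8 lowest 171.8 tcp [392.2 364.5 173.6]
time: 5.53
tool_pos: [392.6, 364.8, 173.8]
tcp_rot: [-0.882, 1.569, -2.557]
contact_force: [-1.2, 0.5, -0.2]
grip_width: 19.3
side bar px 58 c [372.4 243.  173.4] axis up [0.03 1.   0.01] elev deg 0.6 lowest 168.0 tcp [392.7 364.8 174. ]
```

```bash
sed -i 's/t\[2\]+5)/t[2]+30)/' h.py; python3 -m handwheel '[[[3,0,0,0],[4,0,0,0],[4,0,0,0],[0,0,0,0],[0,0,0,0]]]' 0.211; python3 - <<'E'
from h import *
tilt()
E
python3 -m handwheel '[[[0,0,0,0],[0,0,0,0],[0,0,0,0]]]' 0.215; python3 - <<'E'
from h import *
tilt()
E
```

```text
time: 6.0
tool_pos: [391.8, 364.2, 63.4]
tcp_rot: [-0.876, 1.566, -2.551]
contact_force: [0.7, 0.1, -0.4]
grip_width: 19.5
side bar px 254 c [376.7 289.   72. ] axis up [0.11 0.99 0.12] elev deg 6.7 lowest 52.9 tcp [393.3 365.3  65.5]
time: 6.3
tool_pos: [393.9, 365.8, 66.9]
tcp_rot: [2.289, 1.567, 0.614]
contact_force: [-0.1, 0.3, -0.9]
grip_width: 19.4
side bar px 238 c [381.9 281.6  54.9] axis up [0.19 0.93 0.31] elev deg 18.2 lowest 28.2 tcp [393.7 365.6  66.5]
```

It sags as the grip loosens. I'll raise it and continue.

```bash
python3 -m handwheel '[[[-1,0,0,0],[-2,0,0,0],[-3,0,0,0],[-3,0,0,0],[-2,0,0,0],[0,0,0,0],[0,0,0,0]]]' ; python3 - <<'E'
from h import *
tilt()
E
python3 -m handwheel '[[[0,0,0,0],[0,0,0,0],[0,0,0,0]]]' 0.217; python3 - <<'E'
from h import *
tilt()
E
```

```text
time: 6.93
tool_pos: [393.4, 365.4, 176.7]
tcp_rot: [2.289, 1.567, 0.614]
contact_force: [0.8, -0.1, -1.1]
grip_width: 19.9
side bar px 241 c [387.4 342.2  98.5] axis up [0.02 0.22 0.97] elev deg 77.0 lowest 39.1 tcp [392.7 364.9 175.2]
time: 7.23
tool_pos: [392.4, 364.7, 173.7]
tcp_rot: [-0.885, 1.569, -2.56]
contact_force: [0.0, 0.4, -0.5]
grip_width: 19.9
side bar px 229 c [387.1 353.9  91.8] axis up [0.01 0.07 1.  ] elev deg 85.9 lowest 29.9 tcp [392.6 364.7 173.8]
```

```bash
python3 -m handwheel '[[[0,0,0,0],[0,0,0,0],[0,0,0,0]]]' 0.19; python3 - <<'E'
from h import *
tilt()
p,d=bot.capture('side');cv2.imwrite('pics/s3.png',cv2.resize(p[60:220,60:260,::-1],None,fx=4,fy=3.75))
E
python3 go.py 654.7 146.7 245 0.0175
```

```text
time: 7.53
tool_pos: [392.9, 365.0, 174.5]
tcp_rot: [-1.026, 1.57, -2.701]
contact_force: [-0.3, 0.1, 0.2]
grip_width: 18.9
side bar px 225 c [388.1 359.1  93.7] axis up [0.   0.01 1.  ] elev deg 89.2 lowest 30.8 tcp [392.9 365.  174.6]
t 7.63 tcp [392.9 365.  174.7] xax [-0. -0. -1.] yax [ 0.995 -0.104 -0.   ] w 18.9 F [-0.4  0.6 -1.2] q6 0.71
now-axes shift cm [-7.04 28.3  18.99]
turn -0.121 after-turn-axes shift [-7.04 25.79 22.28] yax then [ 1.    0.02 -0.  ] zax [ 0.02 -1.    0.  ]
```

View pics/s3.png

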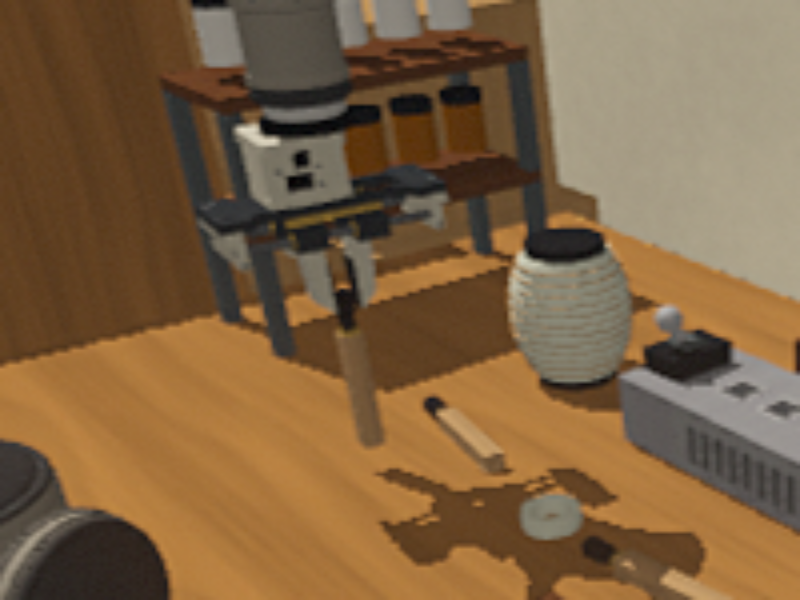

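```bash
python3 -m handwheel '[[[-2,0,0,-0.121],[-3,0,0,0],[-3,0,0,0],[-0.5,0,0,0],[0,2,1.5,0],[0,2.8,2.4,0],[0,2.8,2.4,0],[0,2.8,2.4,0]]]'; python3 -m handwheel '[[[0,2.8,2.4,0],[0,2.8,2.4,0],[0,2.8,2.4,0],[0,2.8,2.4,0],[0,2.2,2,0],[0,1.5,1.2,0],[0,0,0,0],[0,0,0,0]]]';  python3 go.py 654.7 146.7 245 0.0175;python3 - <<'E'
from h import *
tilt();tilt('top')
E
```

```text
time: 8.3
tool_pos: [499.1, 278.9, 259.6]
tcp_rot: [2.522, 1.571, 0.969]
contact_force: [0.7, 1.6, -1.0]
grip_width: 19.0
time: 8.97
tool_pos: [649.7, 153.5, 258.4]
tcp_rot: [-1.676, 1.569, 3.051]
contact_force: [-0.6, 0.3, -0.5]
grip_width: 19.0
t 8.97 tcp [649.7 153.5 258.4] xax [-0.002  0.    -1.   ] yax [ 1.     0.015 -0.002] w 19.0 F [-0.6  0.3 -0.5] q6 0.1
now-axes shift cm [1.34 0.49 0.69]
turn -0.002 after-turn-axes shift [1.34 0.49 0.69] yax then [ 1.    0.02 -0.  ] zax [ 0.02 -1.   -0.  ]
side bar px 269 c [642.  149.2 176.7] axis up [-0.05 -0.1   0.99] elev deg 83.8 lowest 100.4 tcp [649.1 154.5 259. ]
top bar px 88 c [641.  150.2 154.9] axis up [ 0.02 -0.06  1.  ] elev deg 86.5 lowest 116.0 tcp [648.8 155.  259.4]
```

```bash
python3 -m handwheel '[[[0,0.5,0.7,0],[0,0,0,0],[0,0,0,0],[0,0,0,0]]]' 0.216; python3 -m handwheel '[[[0,0,0,0],[0,0,0,0]]]' 0.19;   python3 go.py 654.7 146.7 245 0.0175;python3 - <<'E'
from h import *
tilt();tilt('top')
p,d=bot.capture('side');cv2.imwrite('pics/s4.png',cv2.resize(p[60:220,130:330,::-1],None,fx=4,fy=3.75))
E
```

```text
time: 9.4
tool_pos: [654.4, 147.8, 260.0]
tcp_rot: [2.065, 1.57, 0.512]
contact_force: [0.1, 0.6, -0.1]
grip_width: 20.1
time: 9.57
tool_pos: [654.5, 147.7, 259.8]
tcp_rot: [2.254, 1.571, 0.7]
contact_force: [-0.3, -0.5, -0.9]
grip_width: 18.8
t 9.57 tcp [654.5 147.7 259.8] xax [ 0.  0. -1.] yax [1.    0.017 0.   ] w 18.8 F [-0.3 -0.5 -0.9] q6 0.09
now-axes shift cm [1.48 0.02 0.1 ]
turn -0.0 after-turn-axes shift [1.48 0.02 0.1 ] yax then [1.   0.02 0.  ] zax [ 0.02 -1.   -0.  ]
side bar px 261 c [646.3 143.5 176. ] axis up [-0.03 -0.09  1.  ] elev deg 84.3 lowest 101.7 tcp [654.5 147.6 259.8]
top bar px 83 c [647.4 143.1 157. ] axis up [-0.08 -0.08  0.99] elev deg 83.5 lowest 71.0 tcp [654.6 147.6 259.8]
```

View pics/s4.png

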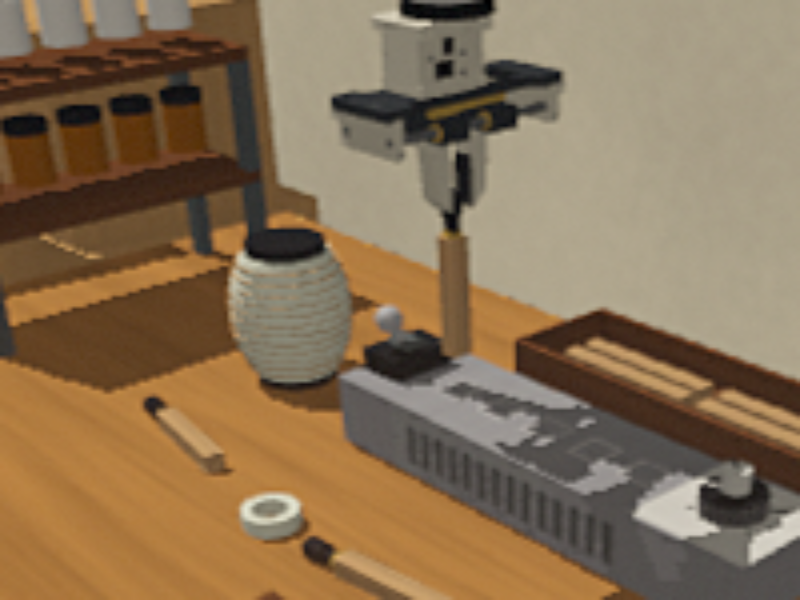

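```bash
python3 - <<'E'
from h import *
for dy in(0,8,14): print(dy,[(proj('side',[654.5,147.7+dy*(1-(z-119)/145),z])[0]-[130,60])*[4,3.75] for z in(119,190,260)])
E
```

```text
0 [array([459.82735099, 347.34770314]), array([457.24098164, 277.07778357]), array([454.53126217, 203.45652404])]
8 [array([454.04465585, 344.81793522]), array([454.19916836, 275.8984003 ]), array([454.36170519, 203.39965399])]
14 [array([449.73905846, 342.93435638]), array([451.92653231, 275.01724532]), array([454.23456465, 203.35701058])]
```

```bash
python3 -m handwheel '[[[2,0,0.15,0],[1.6,0,0,0],[0.8,0,0,0],[0.8,0,0,0],[0,0,0,0]]]'; python3 - <<'E'
from h import *
p,d=bot.capture('side');cv2.imwrite('pics/s5.png',cv2.resize(p[60:180,170:330,::-1],None,fx=5,fy=5,interpolation=2))
E
```

```text
time: 10.13
tool_pos: [654.1, 145.9, 206.1]
tcp_rot: [-1.504, 1.568, -3.058]
contact_force: [0.7, 1.1, -0.7]
grip_width: 18.7
```

View pics/s5.png

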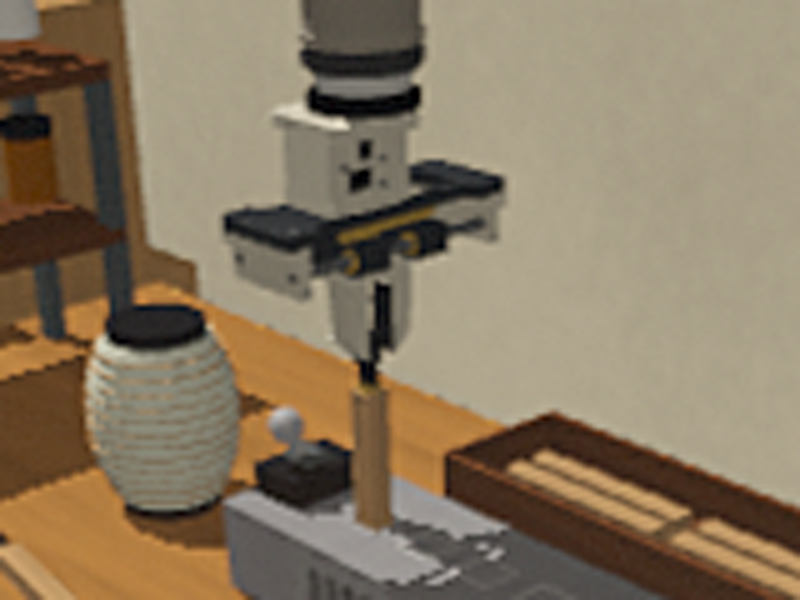

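The bar is entering the socket at (372,525) with no force. Lowering further.

```bash
python3 -m handwheel '[[[0.8,0,0,0],[0.8,0,0,0],[0.8,0,0,0],[0.8,0,0,0],[0.8,0,0,0],[0.6,0,0,0],[0.3,0,0,0],[0,0,0,0]]]'
```

```text
time: 10.85
tool_pos: [654.6, 145.9, 158.1]
tcp_rot: [-1.601, 1.57, 3.129]
contact_force: [0.2, 0.3, -1.2]
grip_width: 18.5
```

```bash
python3 -m handwheel '[[[0.3,0,0,0],[0,0,0,0],[0,0,0,0]]]'; python3 -m handwheel '[[[0,0,0,0],[0,0,0,0],[0,0,0,0],[0,0,0,0],[-1,0,0,0],[-3,0,0,0],[-4,0,0,0],[-4,0,0,0]]]' 0.55;  python3 -m handwheel '[[[0,-4,0,0],[0,-4,0,0],[0,-4,0,0],[0,-4,0,0],[0,-4,0,0],[0,0,0,0]]]'; python3 - <<'E'
from h import *
p,d=bot.capture('side');cv2.imwrite('pics/s6.png',cv2.resize(p[60:260,100:366,::-1],None,fx=3,fy=3,interpolation=2))
p,d=bot.capture('top');cv2.imwrite('pics/t6.png',cv2.resize(p[120:300,60:300,::-1],None,fx=3,fy=3,interpolation=2))
for o in handles(d): print(*o)
E
python3 go.py 490 420 60
```

```text
time: 11.1
tool_pos: [655.4, 146.0, 157.3]
tcp_rot: [1.687, 1.568, 0.133]
contact_force: [-2.5, -0.2, 5.8]
grip_width: 18.9
time: 11.77
tool_pos: [654.0, 145.8, 276.9]
tcp_rot: [-1.515, 1.569, -3.069]
contact_force: [0.3, 0.7, 0.7]
grip_width: 50.4
time: 12.27
tool_pos: [447.0, 142.5, 275.8]
tcp_rot: [-1.53, 1.565, -3.082]
contact_force: [0.4, 0.0, 0.2]
grip_width: 50.4
[352. 196.] 60 [ 565.4 -313.2] [15.7 49.8] 0.1 [11.9 17.9 27. ]
[504. 238.] 346 [ 440.7 -729.1] [  7.8 198.1] 89.8 [ 9.5 18.7 28. ]
[306. 239.] 142 [ 449.7 -177.2] [57.3 58.5] 43.9 [ 9.8 13.8 16.9]
[186. 239.] 110 [456.9 160. ] [50.4 31.5] 11.4 [14.  17.9 21.5]
[234. 238.] 406 [458.5  26.9] [ 20.3 158.6] 6.5 [15.8 19.9 22.8]
[347. 256.] 404 [ 399.9 -291.2] [ 19.9 158.6] 16.6 [15.8 19.8 22.4]
[242. 271.] 744 [364.  -9.] [159.4  57.7] 88.7 [ 8.1 10.2 13.1]
t 12.37 tcp [454.  142.7 277.1] xax [ 0.002  0.    -1.   ] yax [1.    0.018 0.002] w 50.3 F [0.1 0.  0.9] q6 0.13
now-axes shift cm [ 21.73   4.04 -27.66]
```

View pics/s6.png

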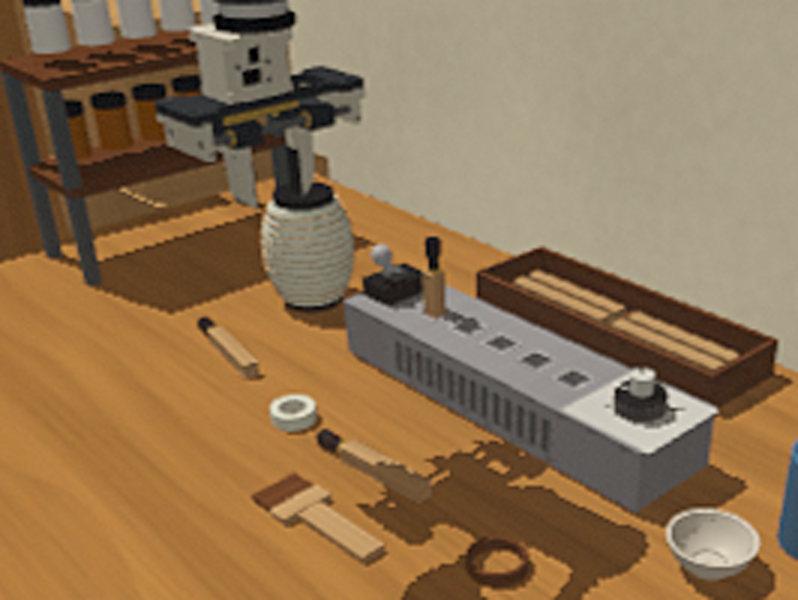

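View pics/t6.png

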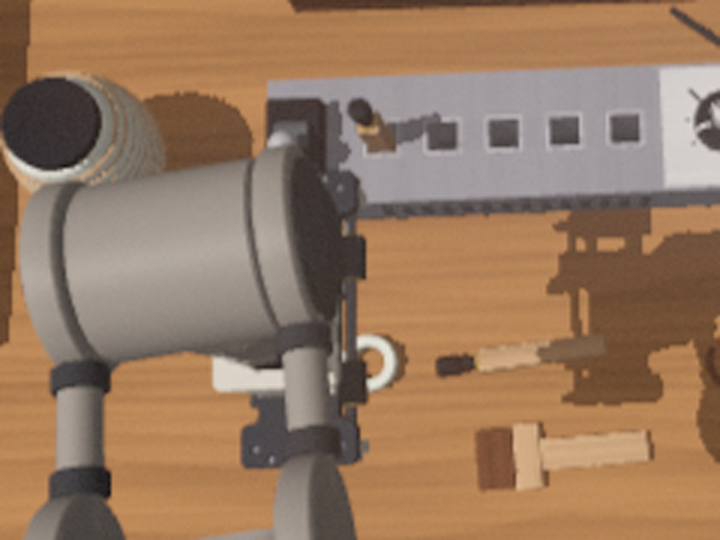

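Handle 1 stands in socket 5 (knob at (433,245) in the side crop). Next comes the middle handle.

```bash
python3 go.py 450.9 92.5 4 0.115
```

```text
t 12.37 tcp [454.  142.7 277.1] xax [ 0.002  0.    -1.   ] yax [1.    0.018 0.002] w 50.3 F [0.1 0.  0.9] q6 0.13
now-axes shift cm [27.31 -0.46  5.02]
turn -0.097 after-turn-axes shift [27.31 -0.94  4.95] yax then [0.99 0.11 0.  ] zax [ 0.11 -0.99 -0.  ]
```

```bash
python3 -m handwheel '[[[1,0,2,-0.097],[3,-0.5,3,0],[4,-0.4,0,0],[4,0,0,0],[4,0,0,0],[4,0,0,0],[2,0,0,0],[0,0,0,0]]]'; python3 go.py 450.9 92.5 4 0.115
```

```text
time: 13.03
tool_pos: [448.5, 92.0, 52.5]
tcp_rot: [-1.653, 1.563, -3.111]
contact_force: [-0.7, 0.1, 0.2]
grip_width: 50.4
t 13.03 tcp [448.5  92.   52.5] xax [-0.007 -0.    -1.   ] yax [ 0.994  0.113 -0.007] w 50.4 F [-0.7  0.1  0.2] q6 -0.08
now-axes shift cm [ 4.85  0.28 -0.01]
turn -0.002 after-turn-axes shift [ 4.85  0.28 -0.01] yax then [ 0.99  0.11 -0.01] zax [ 0.11 -0.99 -0.  ]
```

```bash
python3 -m handwheel '[[[2.4,0.15,0,0],[2.4,0,0,0],[0,0,0,0],[0,0,0,0]]]';python3 -m handwheel '[[[0,0,0,0],[0,0,0,0],[0,0,0,0],[0,0,0,0],[0,0,0,0],[0,0,0,0]]]' 0.2; python3 -m handwheel '[[[-1,0,0,0],[-2,0,0,0],[-3,0,0,0],[0,0,0,0]]]'; python3 -m handwheel '[[[0,0,0,0],[0,0,0,0],[0,0,0,0]]]' 0.211;python3 -m handwheel '[[[0,0,0,0],[0,0,0,0],[0,0,0,0]]]' 0.215; python3 - <<'E'
from h import *
tilt()
E
```

```text
time: 13.37
tool_pos: [452.2, 92.6, 9.0]
tcp_rot: [-2.445, 1.571, 2.381]
contact_force: [-0.0, 0.8, 0.3]
grip_width: 50.3
time: 13.87
tool_pos: [451.3, 92.7, 9.0]
tcp_rot: [1.641, 1.57, 0.184]
contact_force: [-0.4, 1.2, 4.4]
grip_width: 19.6
time: 14.2
tool_pos: [453.6, 92.8, 72.4]
tcp_rot: [1.51, 1.564, 0.054]
contact_force: [1.6, 0.6, -0.0]
grip_width: 19.0
time: 14.45
tool_pos: [450.2, 92.6, 67.6]
tcp_rot: [-1.696, 1.569, 3.13]
contact_force: [-0.2, 0.4, 0.3]
grip_width: 19.6
time: 14.7
tool_pos: [450.7, 92.6, 67.9]
tcp_rot: [-1.705, 1.57, 3.121]
contact_force: [-0.2, -0.0, -0.2]
grip_width: 20.3
side bar px 403 c [453.9  18.8  55.2] axis up [-0.12  0.94  0.32] elev deg 18.8 lowest 29.3 tcp [450.8  92.6  68. ]
```

```bash
python3 -m handwheel '[[[-1,0,0,0],[-2,0,0,0],[-3,0,0,0],[-3,0,0,0],[-2,0,0,0],[0,0,0,0],[0,0,0,0]]]' ; python3 -m handwheel '[[[0,0,0,0],[0,0,0,0],[0,0,0,0]]]' 0.217; python3 - <<'E'
from h import *
tilt()
E
```

```text
time: 15.33
tool_pos: [451.5, 92.6, 179.1]
tcp_rot: [1.531, 1.569, 0.074]
contact_force: [-0.6, -0.8, -1.6]
grip_width: 19.9
time: 15.58
tool_pos: [450.4, 92.5, 177.2]
tcp_rot: [-1.657, 1.568, -3.113]
contact_force: [-0.1, 0.5, 0.1]
grip_width: 19.8
side bar px 289 c [449.   43.5  69.9] axis up [-0.03  0.56  0.83] elev deg 55.6 lowest 27.6 tcp [450.5  92.6 177.4]
```

```bash
python3 - <<'E'
from h import *
tilt()
p,d=bot.capture('side');cv2.imwrite('pics/s7.png',cv2.resize(p[60:260,100:366,::-1],None,fx=3,fy=3,interpolation=2))
E
```

```text
side bar px 286 c [448.4  49.5  64.4] axis up [-0.05  0.67  0.74] elev deg 47.5 lowest 27.1 tcp [450.7  92.6 177.6]
```

View pics/s7.png

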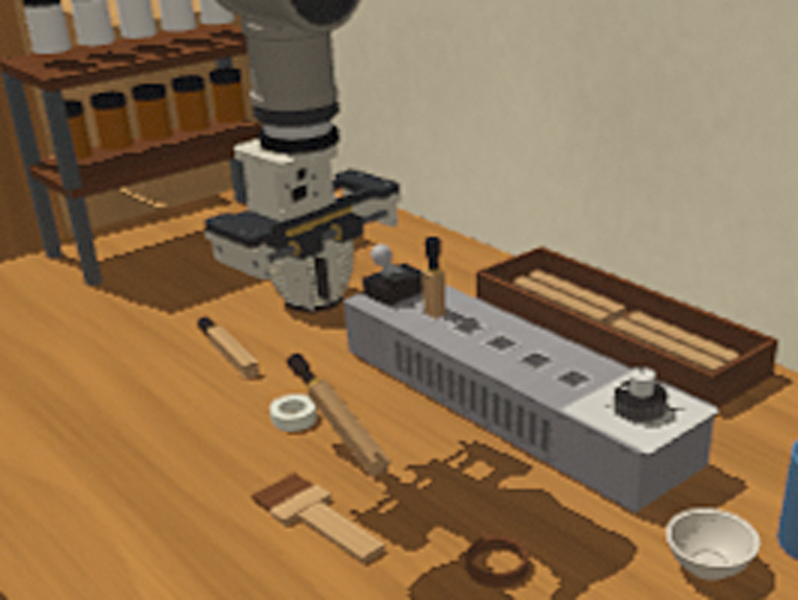

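It slipped out: the grip was too close to the tips, at 1 mm against 5 mm before. I'll let it settle and look again.

```bash
python3 -m handwheel '[[[0,0,0,0],[-1,-2,2,0],[0,-3,3,0],[0,-3,3,0],[0,-3,3,0],[0,-3,3,0],[0,0,0,0],[0,0,0,0]]]' 0.5;python3 - <<'E'
from h import *
p,d=bot.capture('side');cv2.imwrite('pics/s8.png',cv2.resize(p[60:260,100:366,::-1],None,fx=3,fy=3,interpolation=2))
p,d=bot.capture('top');cv2.imwrite('pics/t8.png',cv2.resize(p[120:300,60:300,::-1],None,fx=3,fy=3,interpolation=2))
for o in handles(d): print(*o)
E
```

```text
time: 16.4
tool_pos: [329.1, -61.7, 188.7]
tcp_rot: [1.258, 1.57, -0.205]
contact_force: [0.2, -0.4, -0.1]
grip_width: 45.9
[352. 196.] 60 [ 565.3 -312.7] [48.3 15.7] 90.0 [11.4 18.  26.5]
[504. 237.] 354 [ 440.9 -728.7] [198.5   6.7] 0.0 [ 9.5 19.2 27.9]
[114. 232.] 400 [485.9 367. ] [161.4  23.6] 81.6 [15.3 19.9 22.9]
[306. 239.] 137 [ 449.6 -177.4] [59.  56.7] 89.4 [10.3 14.5 16.8]
[182. 240.] 161 [456.1 166. ] [50.6 56.6] 15.8 [14.3 18.  21.8]
[224. 239.] 198 [455.   54.5] [20.3 79.9] 5.8 [19.1 24.5 28.4]
[347. 256.] 403 [ 398.4 -292. ] [ 23.4 159.6] 16.7 [15.6 19.5 22.5]
[223. 270.] 143 [365.   50.6] [55.  37.7] 3.4 [ 8.   9.7 12.4]
```

View pics/s8.png

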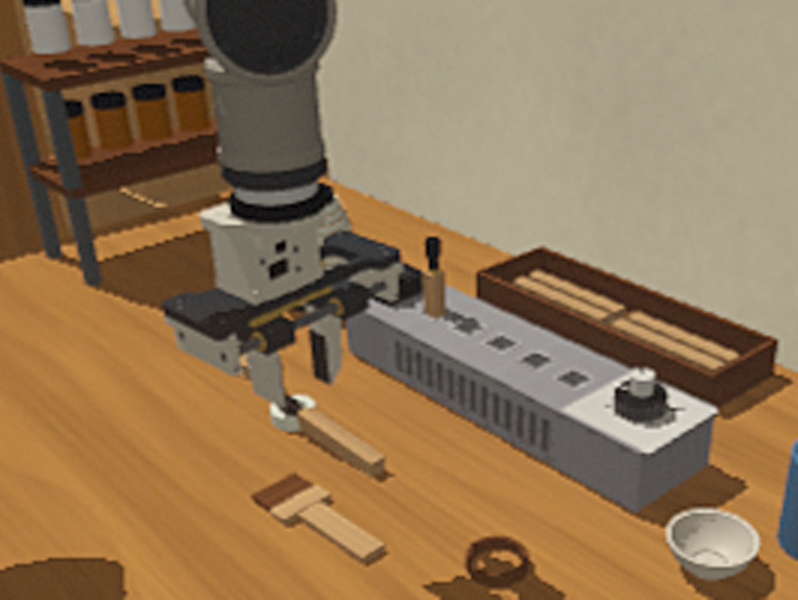

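View pics/t8.png

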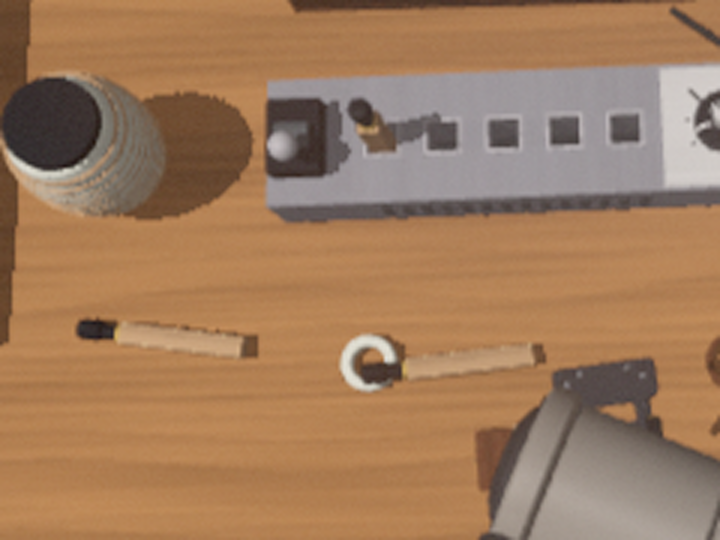

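The dropped handle now lies with its knob on the tape at (382,373); the tape itself still looks to be in place. I'll measure this pose and pick it up from above the tape.

```bash
python3 - <<'E'
from h import *
p,d=bot.capture('top');P=cloud('top',d)
img=warp('top',p,420,500,-50,210,18,3);cv2.imwrite('pics/w3.png',img[:,:,::-1])
r=bot.spot_point('top','handle1')
for q in r:print(round(q['conf'],2),np.round(q['point'],1),ray('top',q['point'],16).round(1))
r=bot.spot_point('top','tape')
for q in r:print('tape',round(q['conf'],2),ray('top',q['point'],0).round(1))
E
```

```text
0.91 [346.6 255.2] [ 401.4 -288.8   16. ]
0.71 [209.6 242.2] [447.2  92.6  16. ]
0.7 [112.2 232.1] [482.8 368.5  16. ]
0.6 [184.2 163.1] [679.5 166.3  16. ]
tape 0.47 [454.9 163.4   0. ]
```

View pics/w3.png

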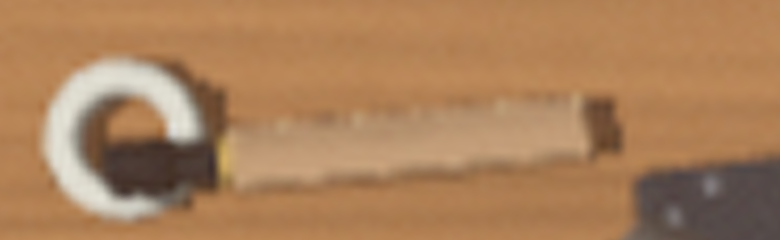

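```bash
python3 go.py 445.5 157 60 0.087
```

```text
t 16.65 tcp [330.4 -59.  188.4] xax [-0.  0. -1.] yax [0.993 0.116 0.   ] w 46.0 F [-1.  -0.6  0.3] q6 -0.52
now-axes shift cm [ 12.84  13.95 -20.11]
turn 0.03 after-turn-axes shift [ 12.84  13.34 -20.52] yax then [ 1.    0.09 -0.  ] zax [ 0.09 -1.   -0.  ]
```

```bash
python3 -m handwheel '[[[0,1.5,-2,0.03],[0,2.2,-3.3,0],[0,2.2,-3.3,0],[0,2.2,-3.3,0],[0,2.2,-3.3,0],[1,2,-3,0],[3,1,-2,0],[0,0,0,0]]]'; python3 -m handwheel '[[[3,0,0,0],[3,0,0,0],[2.8,0,0,0],[0,0,0,0],[0,0,0,0]]]';python3 go.py 445.5 157 21 0.087
```

```text
time: 17.32
tool_pos: [443.5, 157.5, 143.8]
tcp_rot: [-1.658, 1.564, -3.139]
contact_force: [-1.5, -0.9, -1.3]
grip_width: 45.6
time: 17.73
tool_pos: [443.7, 153.3, 60.0]
tcp_rot: [-1.494, 1.567, -2.979]
contact_force: [0.2, -0.1, 0.8]
grip_width: 45.6
t 17.73 tcp [443.7 153.3  60. ] xax [-0.003 -0.001 -1.   ] yax [ 0.996  0.086 -0.003] w 45.6 F [ 0.2 -0.1  0.8] q6 0.08
now-axes shift cm [ 3.9   0.23 -0.36]
turn -0.001 after-turn-axes shift [ 3.9   0.23 -0.35] yax then [ 1.    0.09 -0.  ] zax [ 0.09 -1.    0.  ]
```

```bash
python3 -m handwheel '[[[1.5,0.2,-0.3,0],[1.5,0,0,0],[0.9,0,0,0],[0,0,0,0],[0,0,0,0]]]';python3 go.py 445.5 157 21 0.087; python3 -m handwheel '[[[0,0,0,0],[0,0,0,0],[0,0,0,0],[0,0,0,0],[0,0,0,0]]]' 0.2; python3 - <<'E'
from h import *
p,d=bot.capture('side');cv2.imwrite('pics/s9.png',cv2.resize(p[110:240,100:273,::-1],None,fx=4.5,fy=4.5,interpolation=2))
E
```

```text
time: 18.15
tool_pos: [447.0, 156.2, 22.5]
tcp_rot: [1.713, 1.57, 0.227]
contact_force: [0.9, -0.4, 0.5]
grip_width: 45.4
t 18.15 tcp [447.  156.2  22.5] xax [ 0.001  0.    -1.   ] yax [0.996 0.084 0.001] w 45.4 F [ 0.9 -0.4  0.5] q6 0.09
now-axes shift cm [ 0.15 -0.14 -0.09]
turn -0.003 after-turn-axes shift [ 0.15 -0.14 -0.09] yax then [1.   0.09 0.  ] zax [ 0.09 -1.   -0.  ]
time: 18.57
tool_pos: [446.5, 156.0, 21.7]
tcp_rot: [1.928, 1.57, 0.441]
contact_force: [0.1, -0.5, 1.0]
grip_width: 19.5
```

View pics/s9.png

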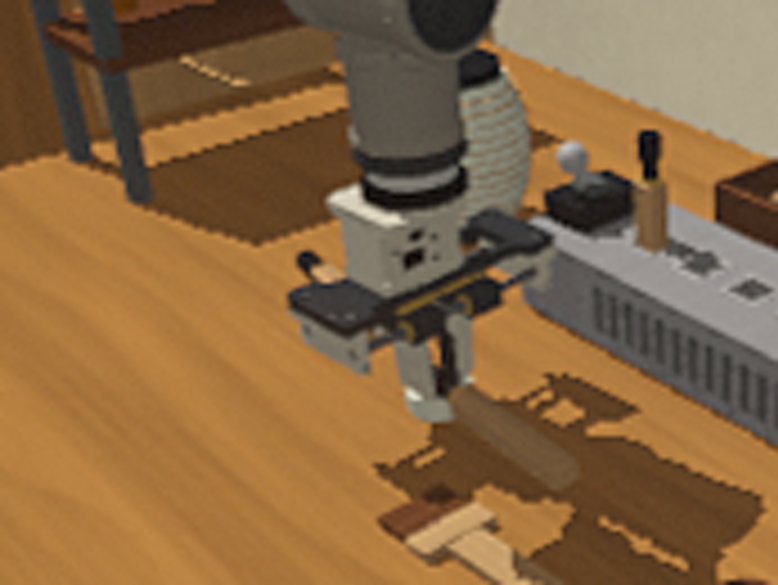

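```bash
python3 -m handwheel '[[[-1,0,0,0],[-2,0,0,0],[-3,0,0,0],[-1,0,0,0],[0,0,0,0]]]'; python3 -m handwheel '[[[0,0,0,0],[0,0,0,0],[0,0,0,0]]]' 0.211;python3 - <<'E'
from h import *
tilt()
E
python3 -m handwheel '[[[0,0,0,0],[0,0,0,0]]]' 0.214; python3 - <<'E'
from h import *
tilt()
E
```

```text
time: 19.03
tool_pos: [448.1, 156.3, 93.9]
tcp_rot: [1.681, 1.565, 0.194]
contact_force: [0.6, -0.5, -0.1]
grip_width: 19.0
time: 19.28
tool_pos: [445.6, 155.8, 90.3]
tcp_rot: [-1.516, 1.568, -3.003]
contact_force: [0.3, 0.1, -0.3]
grip_width: 19.5
side bar px 361 c [445.5  82.4  91.5] axis up [-0.09  0.98  0.2 ] elev deg 11.6 lowest 70.1 tcp [445.7 155.8  90.3]
time: 19.5
tool_pos: [446.1, 155.9, 90.8]
tcp_rot: [-1.541, 1.57, -3.028]
contact_force: [0.0, -0.5, 0.2]
grip_width: 19.7
side bar px 365 c [445.9  82.3  92. ] axis up [-0.09  0.97  0.21] elev deg 11.9 lowest 70.0 tcp [446.2 155.9  91. ]
```

```bash
python3 -m handwheel '[[[-1,0,0,0],[-2,0,0,0],[-3,0,0,0],[-2,0,0,0],[-1,0,0,0],[0,0,0,0]]]'; python3 - <<'E'
from h import *
tilt()
E
python3 -m handwheel '[[[0,0,0,0],[0,0,0,0]]]' 0.216; python3 - <<'E'
from h import *
tilt()
E
```

```text
time: 20.05
tool_pos: [447.8, 156.3, 183.7]
tcp_rot: [1.681, 1.566, 0.194]
contact_force: [-0.3, 0.2, -0.8]
grip_width: 19.8
side bar px 333 c [447.1  80.7 143.9] axis up [-0.08  0.82  0.57] elev deg 34.7 lowest 105.7 tcp [447.  156.1 182.2]
time: 20.27
tool_pos: [445.7, 155.8, 180.3]
tcp_rot: [-1.497, 1.568, -2.984]
contact_force: [0.5, -0.4, -0.4]
grip_width: 20.0
side bar px 334 c [444.2  94.2 128. ] axis up [-0.06  0.67  0.74] elev deg 47.4 lowest 82.9 tcp [445.8 155.8 180.3]
```

```bash
python3 -m handwheel '[[[0,0,0,0],[0,0,0,0]]]'; python3 - <<'E'
from h import *
tilt()
E
python3 -m handwheel '[[[0,0,0,0],[0,0,0,0]]]' 0.217; python3 - <<'E'
from h import *
tilt()
E
```

```text
time: 20.48
tool_pos: [446.1, 155.9, 180.8]
tcp_rot: [-1.554, 1.569, -3.041]
contact_force: [-0.4, -0.4, 0.1]
grip_width: 19.9
side bar px 297 c [440.3 141.1 106.6] axis up [-0.    0.13  0.99] elev deg 82.3 lowest 44.4 tcp [446.2 156.  180.9]
time: 20.7
tool_pos: [446.4, 156.0, 181.3]
tcp_rot: [-1.701, 1.571, 3.095]
contact_force: [-0.7, -0.1, 0.4]
grip_width: 20.2
side bar px 298 c [441.1 141.3 107.7] axis up [-0.01  0.14  0.99] elev deg 81.9 lowest 45.4 tcp [446.4 156.  181.4]
```

```bash
python3 -m handwheel '[[[-1.5,0,0,0],[-1.5,0,0,0],[0,0,0,0]]]'; python3 - <<'E'
from h import *
tilt()
E
python3 -m handwheel '[[[0,0,0,0],[0,0,0,0]]]' 0.19; python3 go.py 655.3 90.5 255 0.0175
```

```text
time: 21.0
tool_pos: [447.9, 156.2, 213.8]
tcp_rot: [1.678, 1.566, 0.191]
contact_force: [0.3, -0.3, 0.2]
grip_width: 19.6
side bar px 297 c [442.  145.4 137.5] axis up [-0.01  0.09  1.  ] elev deg 84.7 lowest 76.7 tcp [447.3 156.1 212.5]
time: 21.22
tool_pos: [445.9, 155.9, 210.6]
tcp_rot: [-1.559, 1.569, -3.046]
contact_force: [0.3, 0.1, -0.3]
grip_width: 19.2
t 21.22 tcp [445.9 155.9 210.6] xax [-0.001 -0.    -1.   ] yax [ 0.996  0.084 -0.001] w 19.2 F [ 0.3  0.1 -0.3] q6 0.09
now-axes shift cm [-4.47 20.31  8.27]
turn 0.066 after-turn-axes shift [-4.47 20.81  6.9 ] yax then [ 1.    0.02 -0.  ] zax [ 0.02 -1.    0.  ]
```

```bash
python3 -m handwheel '[[[-2,0,1.5,0.066],[-2.5,0,2,0],[0,1.5,2,0],[0,3.5,1.4,0],[0,4,0,0],[0,4,0,0],[0,4,0,0],[0,2.5,0,0]]]'; python3 -m handwheel '[[[0,1.3,0,0],[0,0,0,0],[0,0,0,0]]]' 0.215;  python3 go.py 655.3 90.5 255 0.0175;python3 - <<'E'
from h import *
tilt();tilt('top')
E
```

```text
time: 21.88
tool_pos: [646.2, 90.1, 254.3]
tcp_rot: [-1.624, 1.57, 3.106]
contact_force: [0.1, 0.1, -0.1]
grip_width: 19.3
time: 22.13
tool_pos: [656.3, 90.7, 254.5]
tcp_rot: [-1.586, 1.568, -3.139]
contact_force: [0.3, -0.2, -1.4]
grip_width: 19.8
t 22.13 tcp [656.3  90.7 254.5] xax [-0.003 -0.    -1.   ] yax [ 1.     0.018 -0.003] w 19.8 F [ 0.3 -0.2 -1.4] q6 0.0
now-axes shift cm [-0.05 -0.1   0.02]
turn 0.0 after-turn-axes shift [-0.05 -0.1   0.02] yax then [ 1.    0.02 -0.  ] zax [ 0.02 -1.   -0.  ]
side bar px 280 c [647.9  80.5 178.6] axis up [0.   0.09 1.  ] elev deg 84.8 lowest 116.8 tcp [655.8  90.8 255.3]
top bar px 41 c [652.5  76.7 142.7] axis up [0.16 0.04 0.99] elev deg 80.6 lowest 122.0 tcp [655.6  90.9 256. ]
```

```bash
cat >> h.py <<'E'
def line(n='side'):
    """bar centreline in the image, intersected with plane through tcp facing camera -> lateral offset vs tcp by height"""
    p,P,m,t=held(n)
    m&=(p[...,0]>60)&(p[...,0].astype(int)-p[...,2]>15)&(np.linalg.norm(P[...,:2]-t[:2],axis=-1)<60)&(P[...,2]<t[2]-15)
    nn,l,st,c=cv2.connectedComponentsWithStats(m.astype(np.uint8));i=1+np.argmax(st[1:,4])
    mm,r,cp=cam(n);nrm=(t-cp)*[1,1,0];nrm/=np.linalg.norm(nrm);lat=np.array([nrm[1],-nrm[0],0])
    L=[]
    for v in range(st[i,1],st[i,1]+st[i,3]):
        u=np.where(l[v]==i)[0]
        if len(u)<3: continue
        q=r@np.array([(u.mean()-mm['cx'])/mm['fx'],(v-mm['cy'])/mm['fy'],1.]);X=cp+q*((t-cp)@nrm)/(q@nrm)
        L.append((X[2],(X-t)@lat))
    L=np.array(L);a=np.polyfit(L[:,0],L[:,1],1)
    print('lat dir',lat.round(2),'offset(mm along lat) at z lo/hi',L[:,0].min().round(),np.polyval(a,L[:,0].min()).round(1),L[:,0].max().round(),np.polyval(a,L[:,0].max()).round(1),'at tcp',np.polyval(a,t[2]).round(1),'=> slope mm/100',round(-a[0]*100,1))
E
python3 - <<'E'
from h import *
line()
p,d=bot.capture('side');cv2.imwrite('pics/s10.png',cv2.resize(p[60:180,180:340,::-1],None,fx=5,fy=5,interpolation=2))
E
```

```text
lat dir [ 0.75 -0.66  0.  ] offset(mm along lat) at z lo/hi 109.0 5.5 233.0 -1.3 at tcp -2.6 => slope mm/100 5.5
```

View pics/s10.png

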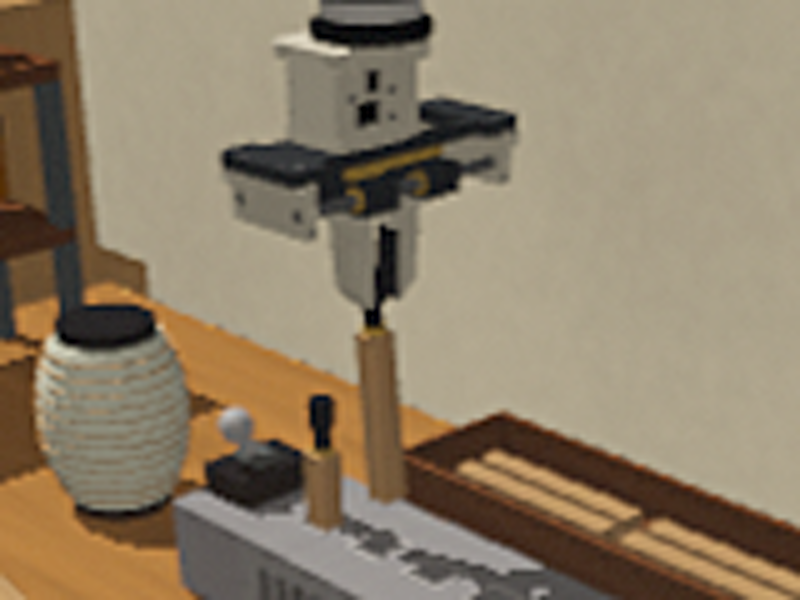

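```bash
python3 -m handwheel '[[[0,0,0,0],[-0.6,0,0,0],[0,0,0,0]]]' 0.2165; python3 - <<'E'
from h import *
line()
E
python3 -m handwheel '[[[0,0,-0.8,0],[0,0,0,0],[0,0,0,0]]]' 0.2165; python3 - <<'E'
from h import *
line()
E
```

```text
time: 22.58
tool_pos: [656.7, 90.8, 264.3]
tcp_rot: [1.615, 1.568, 0.063]
contact_force: [0.6, -0.4, -0.0]
grip_width: 20.0
lat dir [ 0.75 -0.66  0.  ] offset(mm along lat) at z lo/hi 117.0 5.5 243.0 -1.3 at tcp -2.4 => slope mm/100 5.3
time: 22.88
tool_pos: [656.4, 99.4, 262.3]
tcp_rot: [-2.354, 1.571, 2.377]
contact_force: [0.1, -0.3, -0.2]
grip_width: 20.2
lat dir [ 0.75 -0.66  0.  ] offset(mm along lat) at z lo/hi 118.0 4.2 245.0 -2.1 at tcp -3.0 => slope mm/100 5.0
```

```bash
python3 -m handwheel '[[[1.5,0,-0.3,0],[1.5,0,0,0],[1,0,0,0],[0.5,0,0,0],[0.5,0,0,0],[0,0,0,0]]]' 0.212; python3 - <<'E'
from h import *
line()
p,d=bot.capture('side');cv2.imwrite('pics/s11.png',cv2.resize(p[60:180,180:340,::-1],None,fx=5,fy=5,interpolation=2))
p,d=bot.capture('top');cv2.imwrite('pics/t11.png',cv2.resize(p[130:200,140:300,::-1],None,fx=5,fy=5,interpolation=2))
E
```

```text
time: 23.43
tool_pos: [656.2, 101.7, 211.6]
tcp_rot: [-1.583, 1.57, -3.136]
contact_force: [-0.4, -0.2, -0.4]
grip_width: 19.7
lat dir [ 0.75 -0.66  0.  ] offset(mm along lat) at z lo/hi 66.0 2.4 191.0 -1.2 at tcp -1.8 => slope mm/100 2.9
```

View pics/s11.png

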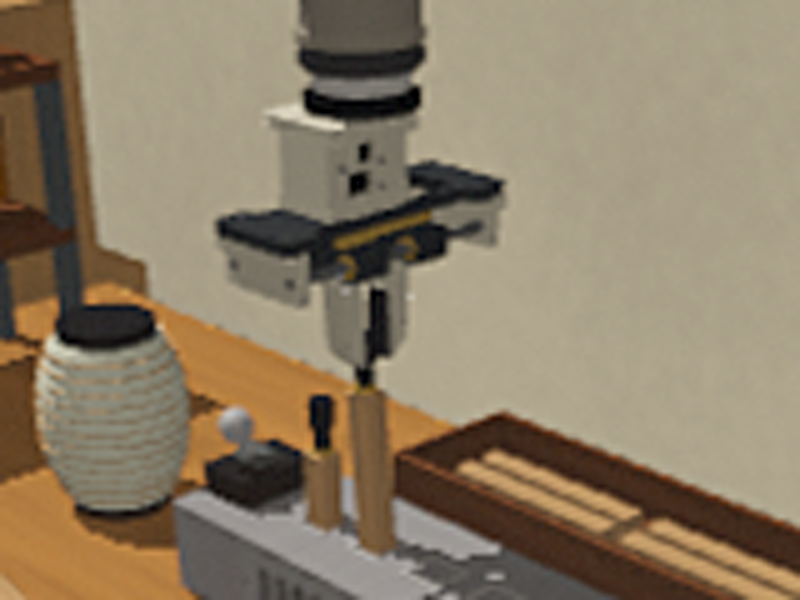

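View pics/t11.png

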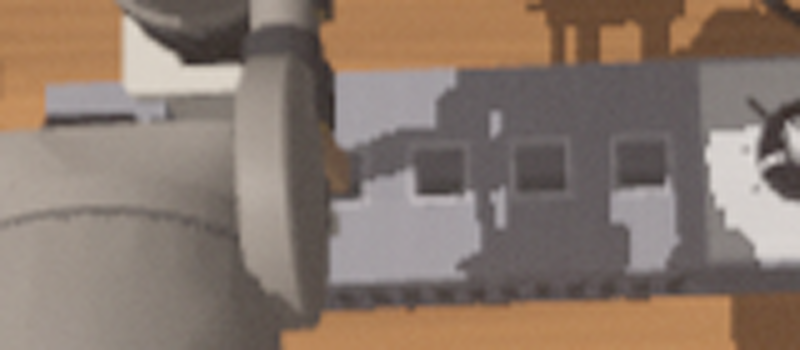

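```bash
python3 -m handwheel '[[[0,0,0.4,0],[0.8,0,0.1,0],[0.8,0,0.1,0],[0.8,0,0.1,0],[0.8,0,0.1,0],[0,0,0,0]]]'; python3 - <<'E'
from h import *
line()
E
```

```text
time: 24.08
tool_pos: [655.4, 93.5, 177.7]
tcp_rot: [-1.583, 1.566, -3.136]
contact_force: [0.2, 0.1, -0.9]
grip_width: 19.4
lat dir [ 0.75 -0.66  0.  ] offset(mm along lat) at z lo/hi 69.0 -0.2 157.0 -1.4 at tcp -1.7 => slope mm/100 1.4
```

```bash
python3 -m handwheel '[[[0.8,0,0.1,0],[0.8,0,0.1,0],[0.4,0,0,0],[0.3,0,0,0],[0,0,0,0]]]'; python3 -m handwheel '[[[0,0,0,0],[0,0,0,0],[0,0,0,0],[0,0,0,0],[-1,0,0,0],[-3,0,0,0],[-4,0,0,0],[-3,0,0,0]]]' 0.5;  python3 -m handwheel '[[[0,-2,0,0],[0,-4,0,0],[0,-4,1,0],[0,-4,2,0],[0,-4,2,0],[0,-4,2,0],[0,-3,2,0],[0,0,0,0]]]'; python3 - <<'E'
from h import *
p,d=bot.capture('side');cv2.imwrite('pics/s12.png',cv2.resize(p[60:260,100:366,::-1],None,fx=3,fy=3,interpolation=2))
p,d=bot.capture('top');cv2.imwrite('pics/t12.png',cv2.resize(p[120:300,60:410,::-1],None,fx=2.25,fy=2.25,interpolation=2))
for o in handles(d): print(*o)
E
```

```text
time: 24.55
tool_pos: [656.3, 91.8, 156.5]
tcp_rot: [-1.678, 1.569, 3.052]
contact_force: [0.6, 0.3, -0.4]
grip_width: 19.5
time: 25.22
tool_pos: [656.8, 91.8, 271.1]
tcp_rot: [1.61, 1.568, 0.057]
contact_force: [-0.3, 0.7, 2.0]
grip_width: 45.9
time: 25.88
tool_pos: [411.8, -0.2, 268.6]
tcp_rot: [-0.602, 1.569, -2.157]
contact_force: [0.7, 0.3, 0.8]
grip_width: 46.1
[352. 196.] 60 [ 565.2 -313. ] [50.1 15.7] 87.6 [11.2 17.9 27.2]
[504. 237.] 354 [ 440.6 -728.9] [197.9   7.1] 0.2 [ 9.4 18.6 27.9]
[114. 232.] 397 [484.4 369.6] [166.7  20. ] 81.7 [16.2 20.1 23.2]
[306. 239.] 139 [ 449.1 -176.8] [58.1 57.8] 17.2 [10.2 14.2 16.9]
[347. 256.] 400 [ 400.  -291.4] [ 19.9 158.9] 16.6 [16.1 19.8 22.8]
[269. 268.] 117 [371.8 -70.8] [36.3 27.5] 88.7 [ 8.2 10.6 12.8]
```

View pics/s12.png

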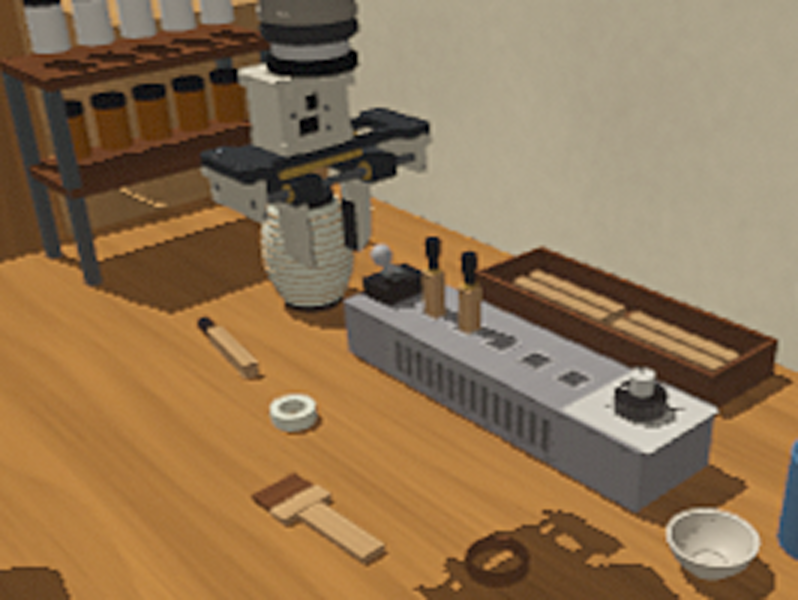

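View pics/t12.png

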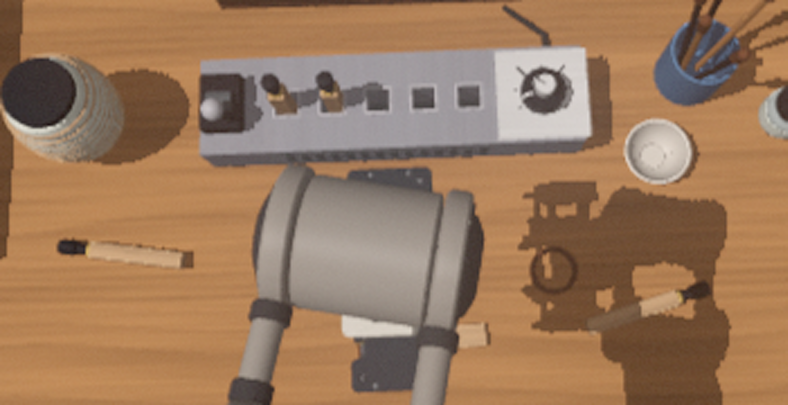

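Two stand. Next is the right handle.

```bash
python3 go.py 418.8 -354.5 60 0.29
```

```text
t 25.98 tcp [416.3   1.  269. ] xax [ 0.003 -0.    -1.   ] yax [1.    0.016 0.003] w 45.7 F [ 1.2 -0.2  0.3] q6 -0.2
now-axes shift cm [20.91 -0.39 35.55]
turn -0.274 after-turn-axes shift [20.91 -9.99 34.11] yax then [0.96 0.29 0.  ] zax [ 0.29 -0.96  0.  ]
```

```bash
python3 -m handwheel '[[[0,0,3,0],[0,0,4,0],[0,0,4,0],[0,0,4,0],[0,0,4,0],[0,0,4,0],[0,0,4,0],[2,0,3,0]]]';python3 -m handwheel '[[[3,0,2,-0.09],[3,0,1,-0.09],[4,0,0,-0.09],[4,0,0,0],[2,0,0,0],[0,0,0,0],[0,0,0,0]]]';python3 go.py 418.8 -354.5 4 0.29
```

```text
time: 26.65
tool_pos: [424.4, -303.1, 250.5]
tcp_rot: [0.78, 1.562, -0.773]
contact_force: [0.3, -0.0, -0.5]
grip_width: 46.0
time: 27.23
tool_pos: [424.2, -328.3, 86.8]
tcp_rot: [-2.808, 1.569, 2.193]
contact_force: [0.6, -0.0, 0.9]
grip_width: 45.9
t 27.23 tcp [ 424.2 -328.3   86.8] xax [-0.001  0.001 -1.   ] yax [ 0.959  0.285 -0.001] w 45.9 F [ 0.6 -0.   0.9] q6 -1.09
now-axes shift cm [ 8.28 -1.26  2.37]
turn -0.001 after-turn-axes shift [ 8.28 -1.26  2.37] yax then [ 0.96  0.29 -0.  ] zax [ 0.29 -0.96 -0.  ]
```

```bash
python3 -m handwheel '[[[0,-1.26,2.37,0],[2.5,0,0,0],[3,0,0,0],[2,0,0,0],[0.75,0,0,0],[0,0,0,0],[0,0,0,0]]]';python3 go.py 418.8 -354.5 4 0.29;  python3 -m handwheel '[[[0,0,0,0],[0,0,0,0],[0,0,0,0],[0,0,0,0],[0,0,0,0]]]' 0.2;python3 - <<'E'
from h import *
p,d=bot.capture('side');cv2.imwrite('pics/s13.png',cv2.resize(p[170:320,200:400,::-1],None,fx=4,fy=4,interpolation=2))
E
```

```text
time: 27.82
tool_pos: [419.2, -355.6, 6.6]
tcp_rot: [0.482, 1.568, -0.8]
contact_force: [0.5, -0.0, -0.1]
grip_width: 46.2
t 27.82 tcp [ 419.2 -355.6    6.6] xax [ 0.002 -0.002 -1.   ] yax [0.959 0.284 0.001] w 46.2 F [ 0.5 -0.  -0.1] q6 -1.13
now-axes shift cm [ 0.26 -0.01 -0.12]
turn -0.002 after-turn-axes shift [ 0.26 -0.01 -0.12] yax then [0.96 0.29 0.  ] zax [ 0.29 -0.96  0.  ]
time: 28.23
tool_pos: [418.1, -354.9, 5.4]
tcp_rot: [0.497, 1.57, -0.785]
contact_force: [0.0, 1.0, 2.1]
grip_width: 19.8
```

View pics/s13.png

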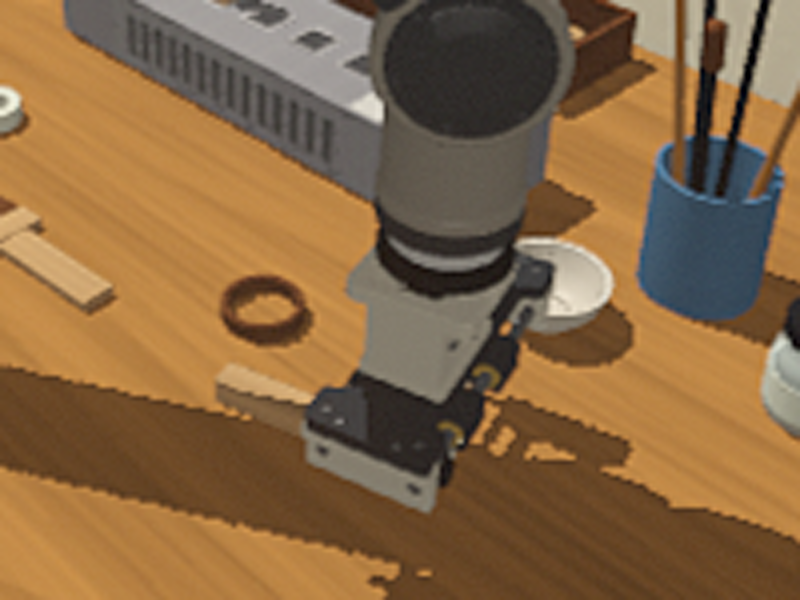

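```bash
python3 -m handwheel '[[[-1,0,0,0],[-2,0,0,0],[-3,0,0,0],[-2,0,0,0],[0,0,0,0]]]'; python3 -m handwheel '[[[0,0,0,0],[0,0,0,0]]]' 0.211;python3 - <<'E'
from h import *
tilt()
E
python3 -m handwheel '[[[0,0,0,0],[0,0,0,0]]]' 0.214; python3 - <<'E'
from h import *
tilt()
E
```

```text
time: 28.7
tool_pos: [419.7, -356.6, 89.7]
tcp_rot: [0.452, 1.563, -0.83]
contact_force: [0.8, -0.6, 0.3]
grip_width: 19.3
time: 28.87
tool_pos: [417.5, -354.2, 84.6]
tcp_rot: [-2.795, 1.57, 2.205]
contact_force: [0.2, 1.0, -1.0]
grip_width: 19.3
side bar px 268 c [ 378.9 -249.6   95.1] axis up [-0.26  0.97  0.01] elev deg 0.8 lowest 78.5 tcp [ 417.3 -354.    84. ]
time: 29.08
tool_pos: [417.4, -354.2, 83.9]
tcp_rot: [-2.734, 1.569, 2.267]
contact_force: [0.0, -0.6, -0.7]
grip_width: 19.6
side bar px 267 c [ 378.9 -249.7   94.3] axis up [-0.26  0.97  0.01] elev deg 0.8 lowest 78.3 tcp [ 417.6 -354.3   84. ]
```

```bash
python3 -m handwheel '[[[-1,0,0,0],[-2,0,0,0],[-3,0,0,0],[-2,0,0,0],[-1,0,0,0],[0,0,0,0]]]'; python3 - <<'E'
from h import *
tilt()
E
python3 -m handwheel '[[[0,0,0,0],[0,0,0,0]]]' 0.216; python3 - <<'E'
from h import *
tilt()
E
```

```text
time: 29.63
tool_pos: [418.8, -355.6, 177.6]
tcp_rot: [0.45, 1.566, -0.833]
contact_force: [0.2, -0.5, -0.6]
grip_width: 19.8
side bar px 451 c [ 385.7 -269.   178.3] axis up [ 0.28 -0.96  0.06] elev deg 3.4 lowest 163.9 tcp [ 418.1 -354.9  175.6]
time: 29.85
tool_pos: [417.3, -354.0, 173.3]
tcp_rot: [-2.736, 1.568, 2.264]
contact_force: [0.5, -0.2, -0.9]
grip_width: 19.9
side bar px 523 c [ 390.2 -290.7  148.2] axis up [ 0.27 -0.87  0.42] elev deg 24.8 lowest 115.3 tcp [ 417.3 -354.   173.4]
```

```bash
python3 -m handwheel '[[[0,0,0,0],[0,0,0,0]]]'; python3 - <<'E'
from h import *
tilt()
E
python3 -m handwheel '[[[0,0,0,0],[0,0,0,0]]]'; python3 - <<'E'
from h import *
tilt()
E
```

```text
time: 30.07
tool_pos: [417.7, -354.4, 174.0]
tcp_rot: [-2.751, 1.569, 2.25]
contact_force: [0.0, -0.4, -0.6]
grip_width: 20.0
side bar px 613 c [ 421.7 -394.7  104. ] axis up [-0.04  0.36  0.93] elev deg 68.9 lowest 44.0 tcp [ 417.8 -354.5  174.3]
time: 30.28
tool_pos: [417.9, -354.6, 174.7]
tcp_rot: [-2.932, 1.57, 2.068]
contact_force: [0.7, 0.1, 0.4]
grip_width: 20.0
side bar px 548 c [ 418.2 -386.3   98.8] axis up [-0.06  0.25  0.97] elev deg 75.2 lowest 37.6 tcp [ 417.8 -354.6  174.8]
```

```bash
python3 -m handwheel '[[[0,0,0,0],[0,0,0,0]]]'; python3 - <<'E'
from h import *
tilt();line()
E
python3 -m handwheel '[[[-1,0,0,0],[0,0,0,0]]]' 0.217; python3 - <<'E'
from h import *
tilt();line()
p,d=bot.capture('side');cv2.imwrite('pics/s14.png',cv2.resize(p[100:320,200:400,::-1],None,fx=2.7,fy=2.7,interpolation=2))
E
```

```text
time: 30.5
tool_pos: [417.9, -354.7, 174.9]
tcp_rot: [2.396, 1.571, 1.113]
contact_force: [-0.1, -0.1, -0.8]
grip_width: 19.9
side bar px 522 c [ 412.4 -370.5  101.5] axis up [0.05 0.07 1.  ] elev deg 85.1 lowest 31.9 tcp [ 417.9 -354.6  174.9]
lat dir [ 0.61 -0.79  0.  ] offset(mm along lat) at z lo/hi 14.0 13.9 148.0 6.6 at tcp 5.1 => slope mm/100 5.5
time: 30.77
tool_pos: [418.5, -355.3, 186.8]
tcp_rot: [0.47, 1.568, -0.812]
contact_force: [0.5, 0.0, 0.2]
grip_width: 19.8
side bar px 485 c [ 411.5 -368.3  109.7] axis up [0.01 0.01 1.  ] elev deg 89.2 lowest 43.6 tcp [ 418.4 -355.2  186.3]
lat dir [ 0.61 -0.8   0.  ] offset(mm along lat) at z lo/hi 27.0 8.5 162.0 6.2 at tcp 5.8 => slope mm/100 1.7
```

View pics/s14.png

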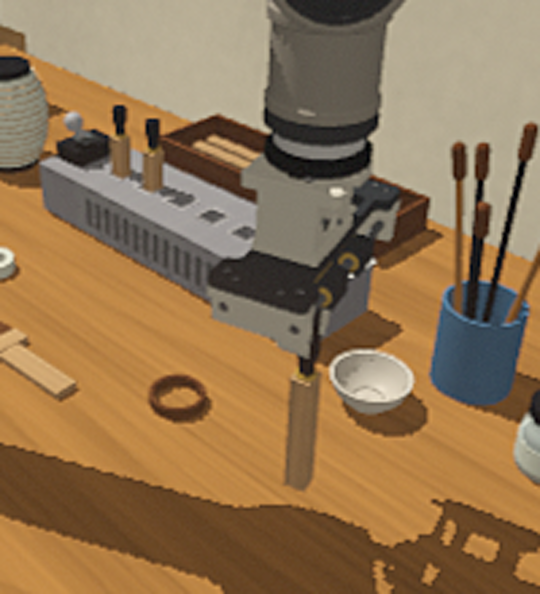

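```bash
python3 -m handwheel '[[[0,0,0,0],[0,0,0,0],[-3,0,0,0],[-4,0,0,0],[-1,0,0,0]]]' 0.19; python3 go.py 656.7 40 262 0.0175
```

```text
time: 31.33
tool_pos: [419.2, -356.0, 270.3]
tcp_rot: [0.451, 1.563, -0.832]
contact_force: [-0.1, 0.1, -0.0]
grip_width: 18.9
t 31.33 tcp [ 419.2 -356.   270.3] xax [ 0.005 -0.006 -1.   ] yax [0.959 0.284 0.003] w 18.9 F [-0.1  0.1 -0. ] q6 -1.13
now-axes shift cm [  0.73  34.02 -31.23]
turn 0.271 after-turn-axes shift [  0.73  24.44 -39.19] yax then [1.   0.02 0.01] zax [ 0.02 -1.    0.01]
```

```bash
python3 -m handwheel '[[[0,0,0,0.09],[0,0,0,0.09],[0,0,0,0.091],[0,0.3,-2,0],[0,0.5,-4,0],[0,1,-4,0],[0,1,-4,0],[0,1,-4,0]]]';python3 -m handwheel '[[[0,1,-4,0],[0,1,-4,0],[0,1,-4,0],[0,2,-3.5,0],[0,3,-2,0],[0,3.5,-1,0],[0,3.5,0,0],[0,3,0,0]]]'; python3 go.py 656.7 40 262 0.0175
```

```text
time: 32.0
tool_pos: [452.7, -172.4, 264.8]
tcp_rot: [2.261, 1.571, 0.706]
contact_force: [1.1, 1.2, -0.1]
grip_width: 18.8
time: 32.67
tool_pos: [631.4, 15.4, 264.6]
tcp_rot: [1.642, 1.57, 0.09]
contact_force: [0.4, -1.0, -0.5]
grip_width: 19.1
t 32.67 tcp [631.4  15.4 264.6] xax [ 0.  0. -1.] yax [1.    0.019 0.   ] w 19.1 F [ 0.4 -1.  -0.5] q6 -0.12
now-axes shift cm [ 0.26  2.58 -2.41]
turn 0.002 after-turn-axes shift [ 0.26  2.57 -2.41] yax then [1.   0.02 0.  ] zax [ 0.02 -1.   -0.  ]
```

```bash
python3 -m handwheel '[[[0,1.3,-1.2,0],[0,1.0,-1.0,0],[0,0.2,-0.2,0],[0,0,0,0],[0,0,0,0]]]'; python3 - <<'E'
from h import *
tilt();line()
p,d=bot.capture('side');cv2.imwrite('pics/s15.png',cv2.resize(p[60:200,180:360,::-1],None,fx=4.3,fy=4.3,interpolation=2))
E
python3 go.py 656.7 40 262 0.0175
```

```text
time: 33.08
tool_pos: [653.7, 38.1, 264.7]
tcp_rot: [-1.306, 1.57, -2.86]
contact_force: [0.2, 0.7, -0.1]
grip_width: 19.0
side bar px 336 c [646.7  23.8 193.6] axis up [0.09 0.01 1.  ] elev deg 84.6 lowest 121.3 tcp [653.6  37.9 265.1]
lat dir [ 0.73 -0.69  0.  ] offset(mm along lat) at z lo/hi 114.0 5.7 235.0 3.7 at tcp 3.2 => slope mm/100 1.7
t 33.23 tcp [653.7  37.8 265.5] xax [ 0. -0. -1.] yax [1.    0.016 0.   ] w 18.5 F [-0.2  0.8  0.6] q6 -0.08
now-axes shift cm [ 0.35  0.3  -0.22]
turn -0.001 after-turn-axes shift [ 0.35  0.3  -0.22] yax then [1.   0.02 0.  ] zax [ 0.02 -1.    0.  ]
```

View pics/s15.png

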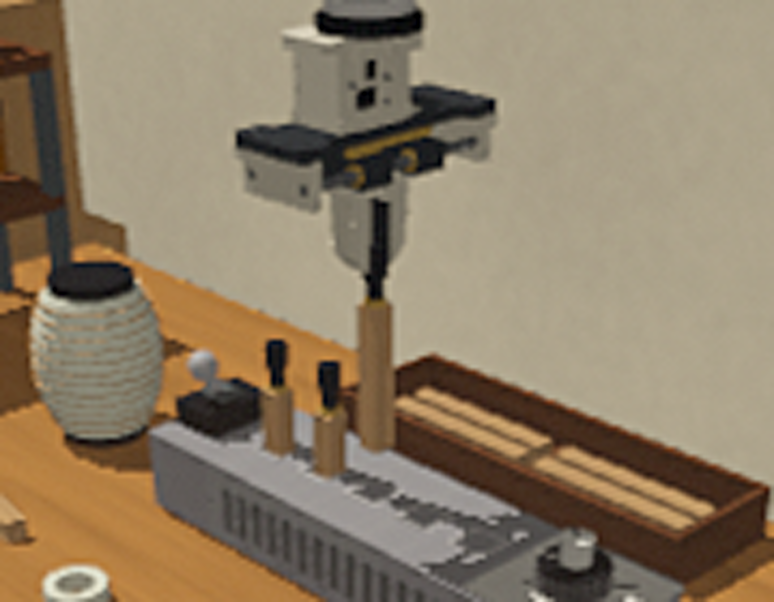

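```bash
python3 -m handwheel '[[[1,0.3,-0.35,0],[2,0,-0.3,0],[1,0,0,0],[0,0,0,0],[0,0,0,0]]]'; python3 - <<'E'
from h import *
line()
p,d=bot.capture('side');cv2.imwrite('pics/s16.png',cv2.resize(p[100:200,200:330,::-1],None,fx=6,fy=6,interpolation=2))
p,d=bot.capture('top');cv2.imwrite('pics/t16.png',cv2.resize(p[130:200,140:300,::-1],None,fx=5,fy=5,interpolation=2))
print(proj('side',[656.7,34.7,77]))
E
```

```text
time: 33.65
tool_pos: [656.8, 44.8, 224.3]
tcp_rot: [-1.632, 1.569, 3.098]
contact_force: [0.0, 0.5, -0.1]
grip_width: 18.8
lat dir [ 0.73 -0.69  0.  ] offset(mm along lat) at z lo/hi 71.0 3.2 194.0 4.5 at tcp 4.9 => slope mm/100 -1.1
[[267.19958731 173.61767597]]
```

View pics/s16.png

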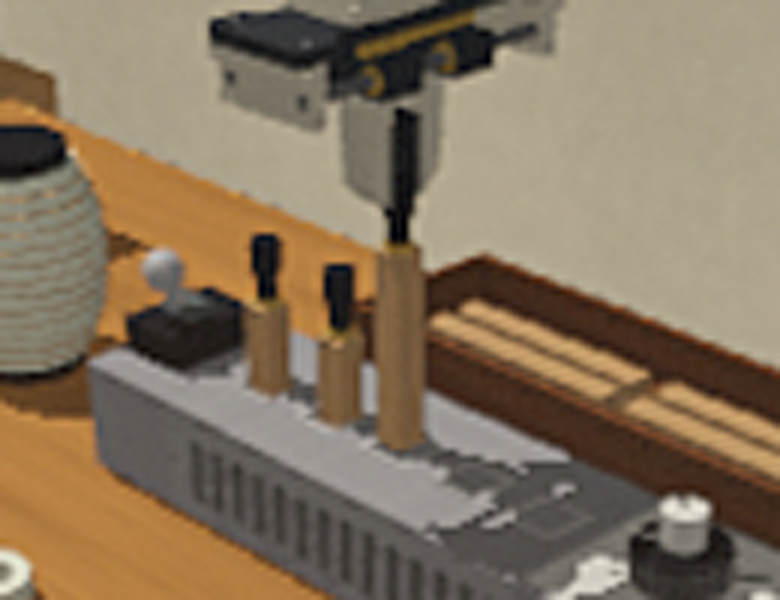

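View pics/t16.png

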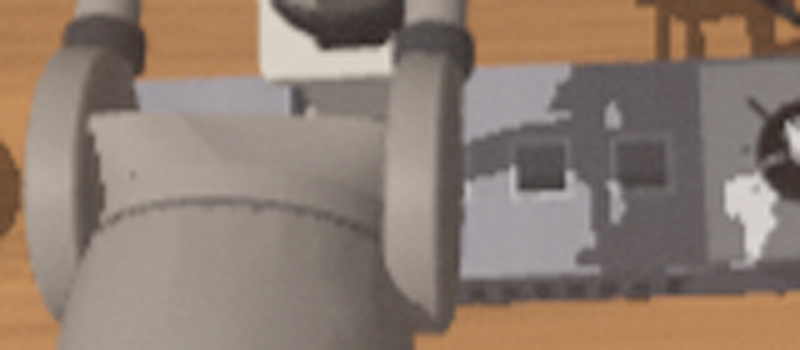

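```bash
python3 -m handwheel '[[[0.6,0,0,0],[0.8,0,0,0],[0.8,0,0,0],[0.8,0,0,0],[0,0,0,0]]]';  python3 - <<'E'
from h import *
line()
E
```

```text
time: 34.22
tool_pos: [656.0, 45.0, 192.2]
tcp_rot: [-1.658, 1.567, 3.071]
contact_force: [-0.1, 0.2, -1.2]
grip_width: 18.8
lat dir [ 0.73 -0.68  0.  ] offset(mm along lat) at z lo/hi 64.0 3.7 162.0 4.5 at tcp 4.7 => slope mm/100 -0.8
```

```bash
python3 -m handwheel '[[[0.8,0,0,0],[0.8,0,0,0],[0.8,0,0,0],[0.6,0,0,0],[0.3,0,0,0],[0,0,0,0]]]'; python3 -m handwheel '[[[0.3,0,0,0],[0.2,0,0,0],[0,0,0,0]]]'; python3 - <<'E'
from h import *
line()
E
```

```text
time: 34.77
tool_pos: [656.6, 45.0, 160.7]
tcp_rot: [-1.68, 1.569, 3.05]
contact_force: [0.0, -0.3, -0.7]
grip_width: 19.1
time: 35.02
tool_pos: [657.7, 44.9, 157.9]
tcp_rot: [1.504, 1.569, -0.05]
contact_force: [-0.7, -0.8, 2.9]
grip_width: 18.7
lat dir [ 0.73 -0.69  0.  ] offset(mm along lat) at z lo/hi 63.0 2.8 128.0 3.9 at tcp 4.3 => slope mm/100 -1.6
```

```bash
python3 -m handwheel '[[[0,0,0,0],[0,0,0,0],[0,0,0,0],[0,0,0,0],[-1,0,0,0],[-3,0,0,0],[-4,0,0,0],[-3,0,0,0]]]' 0.5;  python3 -m handwheel '[[[0,-2,0,0],[0,-4,0,0],[0,-4,0,0],[0,-4,1,0],[0,-4,2,0],[0,-4,2,0],[0,-3,2,0],[0,0,0,0]]]'; python3 - <<'E'
from h import *
p,d=bot.capture('side');cv2.imwrite('pics/s17.png',cv2.resize(p[60:260,100:366,::-1],None,fx=3,fy=3,interpolation=2))
p,d=bot.capture('top');cv2.imwrite('pics/t17.png',cv2.resize(p[120:300,60:410,::-1],None,fx=2.25,fy=2.25,interpolation=2))
for o in handles(d): print(*o)
E
```

```text
time: 35.73
tool_pos: [657.3, 45.0, 270.2]
tcp_rot: [1.583, 1.569, 0.029]
contact_force: [0.2, 0.7, 1.3]
grip_width: 46.0
time: 36.4
tool_pos: [409.2, -28.1, 267.9]
tcp_rot: [-0.784, 1.569, -2.339]
contact_force: [1.7, 0.3, 2.0]
grip_width: 46.1
[352. 196.] 61 [ 565.5 -313.1] [49.5 15.2] 88.4 [10.9 18.  25.2]
[504. 238.] 354 [ 440.6 -729.2] [197.8   6.7] 0.0 [ 9.5 19.  27.6]
[114. 232.] 395 [484.  366.6] [159.8  20.3] 81.6 [16.  19.9 22.8]
[306. 239.] 137 [ 449.5 -177. ] [58.9 56.3] 87.8 [11.1 13.9 16.7]
[182. 240.] 184 [455.1 169.7] [49.7 50.9] 43.9 [14.3 18.2 21. ]
[225. 273.] 224 [363.8  48.1] [55.4 42.9] 3.9 [ 7.9  9.6 12.2]
```

View pics/s17.png

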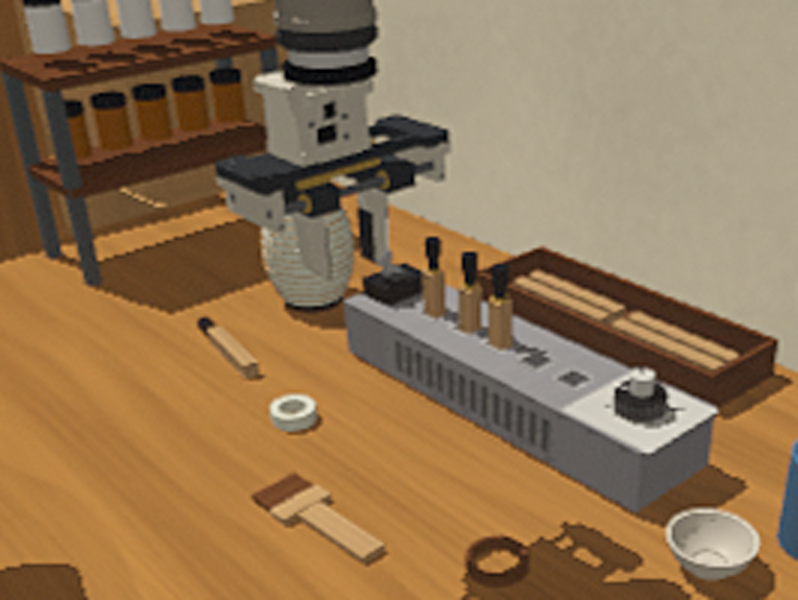

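View pics/t17.png

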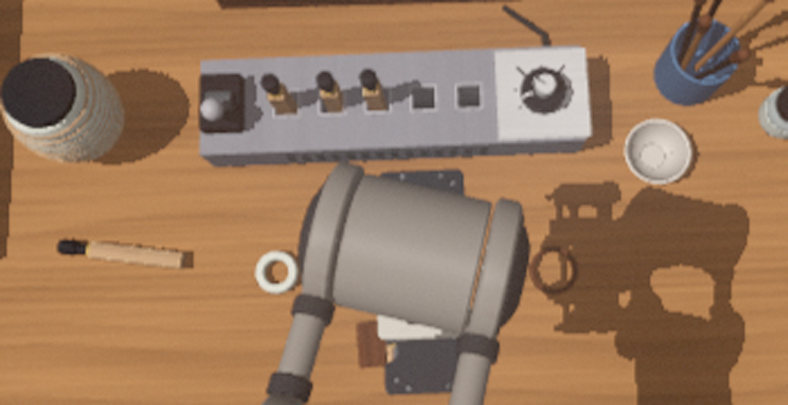

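```bash
python3 - <<'E'
from h import *
p,d=bot.capture('top');P=cloud('top',d)
z=P[...,2];m=(z>40)&(z<175)&(P[...,1]>270)&(P[...,1]<560)&(P[...,0]>540)&(P[...,0]<760)
q=P[m];print(len(q),q.min(0),q.max(0))
c,r=cv2.minEnclosingCircle(q[q[:,2]>145][:,:2].astype(np.float32));print('lid',c,r,q[:,2].max())
for l in np.arange(50,165,10):
  s=q[(abs(q[:,2]-l)<5)]
  if len(s):print(l,s[:,0].min().round(),len(s))
E
python3 go.py 493.5 432 60 -0.145
```

```text
2074 [592.00277102 354.23830043  41.27188807] [709.91887415 467.07202502 166.37062526]
lid (653.2586059570312, 416.3077697753906) 46.63792419433594 166.3706252575928
50 595.0 31
60 593.0 39
70 592.0 57
80 592.0 69
90 592.0 87
100 593.0 110
110 594.0 107
120 597.0 176
130 599.0 188
140 603.0 221
150 607.0 183
160 614.0 788
t 36.55 tcp [414.4 -26.6 267.9] xax [ 0.002 -0.    -1.   ] yax [1.    0.016 0.002] w 45.7 F [ 0.2 -0.5  0.7] q6 -0.27
now-axes shift cm [ 20.81   8.59 -45.73]
turn 0.161 after-turn-axes shift [ 20.81   1.15 -46.52] yax then [ 0.99 -0.14  0.  ] zax [-0.14 -0.99 -0.  ]
```

The gripper body would come within about 4 mm of the paper lantern at the knob. So I'll first grip the bar at its middle and shift the handle towards the robot, then regrip at the knob.

```bash
python3 go.py 484 366.6 60 -0.145; python3 -m handwheel '[[[0,0,-1.5,0.08],[0,0,-3,0.081],[0,0,-4,0],[0,0,-4,0],[0,0,-4,0],[0,0,-4,0],[0,0,-4,0],[0,0,-4,0]]]'; python3 -m handwheel '[[[1,0,-4,0],[3,0,-3,0],[3,0,0,0],[4,0,0,0],[4,0,0,0],[3,0,0,0],[0,0,0,0],[0,0,0,0]]]'; python3 go.py 484 366.6 5 -0.145
```

```text
t 36.55 tcp [414.4 -26.6 267.9] xax [ 0.002 -0.    -1.   ] yax [1.    0.016 0.002] w 45.7 F [ 0.2 -0.5  0.7] q6 -0.27
now-axes shift cm [ 20.81   7.53 -39.21]
turn 0.161 after-turn-axes shift [ 20.81   1.15 -39.91] yax then [ 0.99 -0.14  0.  ] zax [-0.14 -0.99 -0.  ]
time: 37.22
tool_pos: [450.3, 259.6, 266.8]
tcp_rot: [2.728, 1.57, 1.015]
contact_force: [1.4, -0.8, 0.4]
grip_width: 46.0
time: 37.88
tool_pos: [459.4, 325.5, 86.3]
tcp_rot: [-1.003, 1.568, -2.716]
contact_force: [0.0, -0.5, 0.6]
grip_width: 45.7
t 37.88 tcp [459.4 325.5  86.3] xax [-0.003 -0.001 -1.   ] yax [ 0.99  -0.142 -0.003] w 45.7 F [ 0.  -0.5  0.6] q6 0.62
now-axes shift cm [ 8.11  1.87 -4.43]
turn 0.002 after-turn-axes shift [ 8.11  1.86 -4.43] yax then [ 0.99 -0.14 -0.  ] zax [-0.14 -0.99  0.  ]
```

```bash
python3 -m handwheel '[[[0,1,-2.2,0],[0,0.9,-2.2,0],[2,0,0,0],[3,0,0,0],[2,0,0,0],[0.9,0,0,0],[0,0,0,0],[0,0,0,0]]]'; python3 -m handwheel '[[[0,0,0,0],[0,0,0,0],[0,0,0,0],[0,0,0,0],[0,0,0,0]]]' 0.15; python3 go.py 484 366.6 5 -0.145
```

```text
time: 38.55
tool_pos: [486.2, 366.5, 10.4]
tcp_rot: [2.286, 1.568, 0.572]
contact_force: [-0.5, -0.5, 0.5]
grip_width: 46.1
time: 38.97
tool_pos: [485.2, 365.7, 9.2]
tcp_rot: [2.335, 1.57, 0.621]
contact_force: [-1.5, -1.6, 4.1]
grip_width: 19.9
t 38.97 tcp [485.2 365.7   9.2] xax [ 0.001  0.001 -1.   ] yax [ 0.99  -0.144  0.001] w 19.9 F [-1.5 -1.6  4.1] q6 0.66
now-axes shift cm [ 0.42 -0.13 -0.07]
turn 0.001 after-turn-axes shift [ 0.42 -0.13 -0.07] yax then [ 0.99 -0.14  0.  ] zax [-0.14 -0.99 -0.  ]
```

```bash
python3 -m handwheel '[[[-1,0,0,0],[-1,0,0,0],[0,-2,0,0],[0,-3,0,0],[0,-3,0,0],[0,-2,0,0],[0,0,0,0],[0,0,0,0]]]'; python3 -m handwheel '[[[1,0,0,0],[0.8,0,0,0],[0,0,0,0],[0,0,0,0]]]'; python3 -m handwheel '[[[0,0,0,0],[0,0,0,0],[0,0,0,0],[0,0,0,0],[-2,0,0,0],[-4,0,0,0],[-4,0,0,0],[0,0,0,0]]]' 0.5; python3 go.py 394 379 5 -0.145
```

```text
time: 39.63
tool_pos: [385.7, 380.6, 29.7]
tcp_rot: [2.314, 1.569, 0.601]
contact_force: [-0.0, 0.6, 0.6]
grip_width: 19.9
time: 39.97
tool_pos: [386.4, 379.4, 9.5]
tcp_rot: [-0.779, 1.569, -2.495]
contact_force: [-0.2, -0.6, -0.9]
grip_width: 19.9
time: 40.63
tool_pos: [389.3, 382.6, 117.9]
tcp_rot: [2.361, 1.558, 0.646]
contact_force: [0.5, 0.5, 0.2]
grip_width: 46.0
t 40.63 tcp [389.3 382.6 117.9] xax [ 0.01   0.008 -1.   ] yax [ 0.99  -0.143  0.009] w 46.0 F [0.5 0.5 0.2] q6 0.78
now-axes shift cm [11.29  0.41  0.39]
turn 0.001 after-turn-axes shift [11.29  0.41  0.39] yax then [ 0.99 -0.14  0.01] zax [-0.14 -0.99 -0.01]
```

```bash
python3 -m handwheel '[[[0,0,-2,0],[0,0,-3,0],[0,0,-1.5,0],[0,0,0,0],[0,0,0,0]]]'; python3 -m handwheel '[[[0,0,0,0]]]'; python3 - <<'E'
from h import *
p,d=bot.capture('side');cv2.imwrite('pics/s18.png',cv2.resize(p[110:250,90:276,::-1],None,fx=4.2,fy=4.2,interpolation=2))
E
python3 go.py 395.3 445.3 5 -0.145
```

```text
time: 41.05
tool_pos: [394.9, 444.4, 110.1]
tcp_rot: [-0.433, 1.57, -2.146]
contact_force: [-0.6, -0.5, 0.1]
grip_width: 46.2
time: 41.13
tool_pos: [394.9, 443.4, 110.1]
tcp_rot: [-0.545, 1.57, -2.26]
contact_force: [-0.3, 0.2, 0.9]
grip_width: 46.0
t 41.18 tcp [395.  443.2 110.2] xax [-0.001 -0.001 -1.   ] yax [ 0.99  -0.144 -0.001] w 46.1 F [ 0.1 -0.3  0.2] q6 0.86
now-axes shift cm [ 1.052e+01  1.000e-02 -2.200e-01]
turn 0.001 after-turn-axes shift [ 1.052e+01  1.000e-02 -2.200e-01] yax then [ 0.99 -0.14 -0.  ] zax [-0.14 -0.99  0.  ]
```

View pics/s18.png

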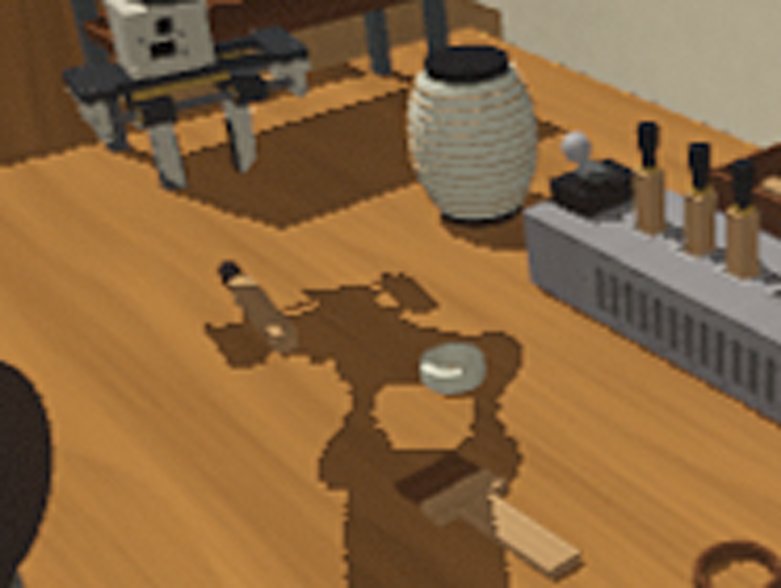

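```bash
python3 - <<'E'
from h import *
for P in([397,459,10],[374,301,10]): print((proj('side',P)[0]-[90,110])*4.2)
E
```

```text
[225.71838421 265.91184789]
[286.20778959 338.19122223]
```

```bash
python3 -m handwheel '[[[2,0,-0.2,0],[3,0,0,0],[3,0,0,0],[1.8,0,0,0],[0.8,0,0,0],[0,0,0,0],[0,0,0,0]]]'; python3 -m handwheel '[[[0,0,0,0],[0,0,0,0],[0,0,0,0],[0,0,0,0],[0,0,0,0]]]' 0.2; python3 go.py 395.3 445.3 5 -0.145
```

```text
time: 41.77
tool_pos: [396.0, 446.1, 5.2]
tcp_rot: [2.419, 1.57, 0.704]
contact_force: [1.3, 0.0, 1.1]
grip_width: 45.8
time: 42.18
tool_pos: [395.8, 446.4, 5.1]
tcp_rot: [2.487, 1.57, 0.772]
contact_force: [-0.2, 1.0, 1.1]
grip_width: 20.1
t 42.18 tcp [395.8 446.4   5.1] xax [ 0.001  0.001 -1.   ] yax [ 0.99  -0.143  0.001] w 20.1 F [-0.2  1.   1.1] q6 0.86
now-axes shift cm [ 0.01 -0.03  0.12]
turn 0.001 after-turn-axes shift [ 0.01 -0.03  0.12] yax then [ 0.99 -0.14  0.  ] zax [-0.14 -0.99 -0.  ]
```

```bash
python3 -m handwheel '[[[-1,0,0,0],[-2,0,0,0],[-3,0,0,0],[-2,0,0,0],[0,0,0,0]]]'; python3 -m handwheel '[[[0,0,0,0],[0,0,0,0],[0,0,0,0]]]' 0.212;python3 - <<'E'
from h import *
tilt()
E
python3 -m handwheel '[[[-1,0,0,0],[-2,0,0,0],[-3,0,0,0],[-2,0,0,0],[-1,0,0,0],[0,0,0,0]]]' 0.214; python3 - <<'E'
from h import *
tilt()
E
python3 -m handwheel '[[[0,0,0,0],[0,0,0,0]]]' 0.216; python3 - <<'E'
from h import *
tilt()
E
```

```text
time: 42.6
tool_pos: [397.7, 448.2, 89.9]
tcp_rot: [2.441, 1.562, 0.726]
contact_force: [1.3, 0.7, -0.1]
grip_width: 19.1
time: 42.85
tool_pos: [394.9, 445.6, 83.3]
tcp_rot: [-0.73, 1.568, -2.445]
contact_force: [0.1, 0.5, 0.4]
grip_width: 19.8
side bar px 217 c [377.1 371.1  95.4] axis up [0.14 0.99 0.08] elev deg 4.5 lowest 78.7 tcp [394.9 445.6  83.2]
time: 43.4
tool_pos: [396.5, 447.0, 177.1]
tcp_rot: [2.442, 1.566, 0.727]
contact_force: [0.7, 0.4, -0.8]
grip_width: 19.6
side bar px 204 c [379.8 357.2 176.1] axis up [0.24 0.95 0.18] elev deg 10.6 lowest 155.3 tcp [395.8 446.4 175. ]
time: 43.62
tool_pos: [394.9, 445.5, 172.7]
tcp_rot: [-0.711, 1.567, -2.426]
contact_force: [0.7, 1.0, -0.4]
grip_width: 19.7
side bar px 223 c [379.5 362.3 133.7] axis up [0.12 0.84 0.54] elev deg 32.4 lowest 93.9 tcp [395.  445.6 172.8]
```

```bash
python3 -m handwheel '[[[0,0,0,0],[0,0,0,0]]]'; python3 - <<'E'
from h import *
tilt()
E
python3 -m handwheel '[[[0,0,0,0],[0,0,0,0]]]'; python3 - <<'E'
from h import *
tilt();line()
E
```

```text
time: 43.83
tool_pos: [395.3, 446.0, 173.6]
tcp_rot: [-0.781, 1.569, -2.495]
contact_force: [-0.0, 0.0, -1.0]
grip_width: 20.0
side bar px 147 c [396.2 483.9 103.7] axis up [-0.06 -0.51  0.86] elev deg 59.2 lowest 47.6 tcp [395.5 446.1 173.8]
time: 44.05
tool_pos: [395.6, 446.2, 174.4]
tcp_rot: [-0.872, 1.571, -2.587]
contact_force: [0.3, -0.4, -0.3]
grip_width: 19.8
side bar px 222 c [395.8 455.3 105.6] axis up [ 0.08 -0.22  0.97] elev deg 76.6 lowest 30.9 tcp [395.6 446.2 174.5]
lat dir [ 0.93 -0.37  0.  ] offset(mm along lat) at z lo/hi 22.0 -1.5 146.0 -1.1 at tcp -1.0 => slope mm/100 -0.4
```

```bash
python3 -m handwheel '[[[0,0,0,0],[0,0,0,0]]]'; python3 - <<'E'
from h import *
tilt();line()
E
python3 -m handwheel '[[[-2,0,0,0],[-3,0,0,0],[-3,0,0,0],[0,0,0,0]]]' 0.19; python3 - <<'E'
from h import *
tilt();line()
p,d=bot.capture('side');cv2.imwrite('pics/s19.png',cv2.resize(p[50:220,60:260,::-1],None,fx=3.5,fy=3.5,interpolation=2))
E
python3 go.py 657.3 -21.3 262 0.0175
```

```text
time: 44.32
tool_pos: [395.6, 446.2, 174.5]
tcp_rot: [3.073, 1.571, 1.359]
contact_force: [-0.4, -0.3, -0.5]
grip_width: 19.8
side bar px 251 c [390.8 424.2 102.8] axis up [0.12 0.15 0.98] elev deg 79.0 lowest 32.4 tcp [395.6 446.2 174.6]
lat dir [ 0.93 -0.37  0.  ] offset(mm along lat) at z lo/hi 17.0 2.6 146.0 -0.3 at tcp -0.9 => slope mm/100 2.2
time: 44.75
tool_pos: [397.4, 447.9, 261.1]
tcp_rot: [2.443, 1.56, 0.728]
contact_force: [1.1, -0.4, 0.3]
grip_width: 18.7
side bar px 223 c [393.6 437.8 176.4] axis up [0.   0.04 1.  ] elev deg 87.7 lowest 115.3 tcp [396.8 447.3 258.2]
lat dir [ 0.93 -0.37  0.  ] offset(mm along lat) at z lo/hi 105.0 0.9 229.0 -0.1 at tcp -0.4 => slope mm/100 0.8
t 44.9 tcp [395.4 446.1 254.2] xax [-0. -0. -1.] yax [ 0.99  -0.144 -0.   ] w 18.6 F [ 0.5 -1.2 -0.8] q6 0.86
now-axes shift cm [-0.78 32.63 42.49]
turn -0.162 after-turn-axes shift [-0.78 25.37 47.19] yax then [ 1.    0.02 -0.  ] zax [ 0.02 -1.    0.  ]
```

View pics/s19.png

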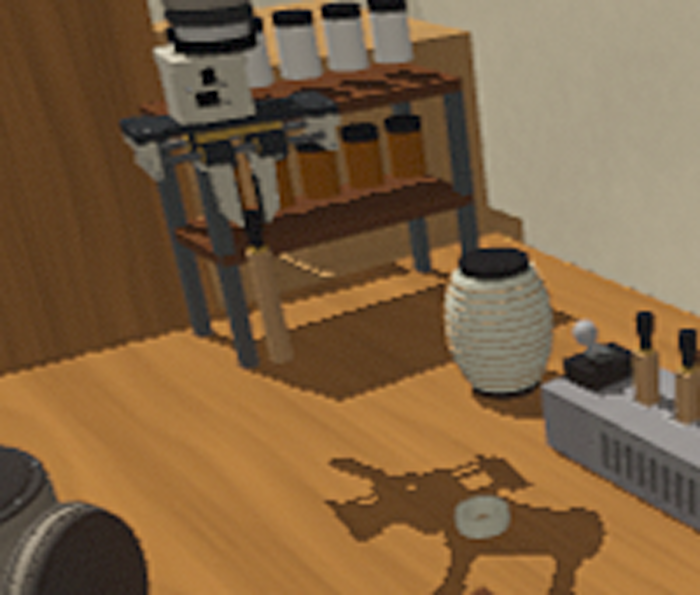

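```bash
python3 -m handwheel '[[[0,0,0,-0.08],[-0.5,0,1.5,-0.082],[0,0,3,0],[0,0,4,0],[0,0,4,0],[0,0,4,0],[0,0,4,0],[0,0,4,0]]]'; python3 -m handwheel '[[[0,0,4,0],[0,0,4,0],[0,0,4,0],[0,0,4,0],[0,2,3,0],[0,3,2,0],[0,4,0.5,0],[0,4,0,0]]]'; python3 go.py 657.3 -21.3 262 0.0175
```

```text
time: 45.57
tool_pos: [397.5, 199.3, 258.0]
tcp_rot: [-1.276, 1.568, -2.828]
contact_force: [0.7, -0.2, -0.1]
grip_width: 18.8
time: 46.23
tool_pos: [533.2, -13.5, 258.2]
tcp_rot: [-1.585, 1.569, 3.142]
contact_force: [0.2, -0.8, -0.3]
grip_width: 19.1
t 46.23 tcp [533.2 -13.5 258.2] xax [-0.002  0.    -1.   ] yax [ 1.     0.014 -0.002] w 19.1 F [ 0.2 -0.8 -0.3] q6 -0.18
now-axes shift cm [-0.41 12.4   0.96]
turn -0.003 after-turn-axes shift [-0.41 12.4   0.99] yax then [ 1.    0.02 -0.  ] zax [ 0.02 -1.   -0.  ]
```

```bash
python3 -m handwheel '[[[0,3,0.5,0],[0,4,0.4,0],[0,3.2,0,0],[0,1.5,0,0],[0,0.2,0,0],[0,0,0,0],[0,0,0,0]]]'; python3 - <<'E'
from h import *
tilt();line()
p,d=bot.capture('side');cv2.imwrite('pics/s20.png',cv2.resize(p[60:200,200:380,::-1],None,fx=4.3,fy=4.3,interpolation=2))
E
python3 go.py 657.3 -21.3 262 0.0175
```

```text
time: 46.82
tool_pos: [650.6, -18.1, 258.4]
tcp_rot: [-1.749, 1.568, 2.981]
contact_force: [-0.1, -0.4, -0.5]
grip_width: 18.8
side bar px 307 c [641.7 -26.4 174.7] axis up [-0.03 -0.01  1.  ] elev deg 88.3 lowest 110.9 tcp [650.6 -18.1 259.1]
lat dir [ 0.7  -0.71  0.  ] offset(mm along lat) at z lo/hi 106.0 2.7 228.0 -1.7 at tcp -2.9 => slope mm/100 3.6
t 46.97 tcp [650.8 -18.1 260. ] xax [ 0.  0. -1.] yax [1.    0.018 0.   ] w 18.8 F [-0.2 -1.1 -0.6] q6 -0.16
now-axes shift cm [-0.2   0.64  0.33]
turn 0.0 after-turn-axes shift [-0.2   0.64  0.33] yax then [1.   0.02 0.  ] zax [ 0.02 -1.   -0.  ]
```

View pics/s20.png

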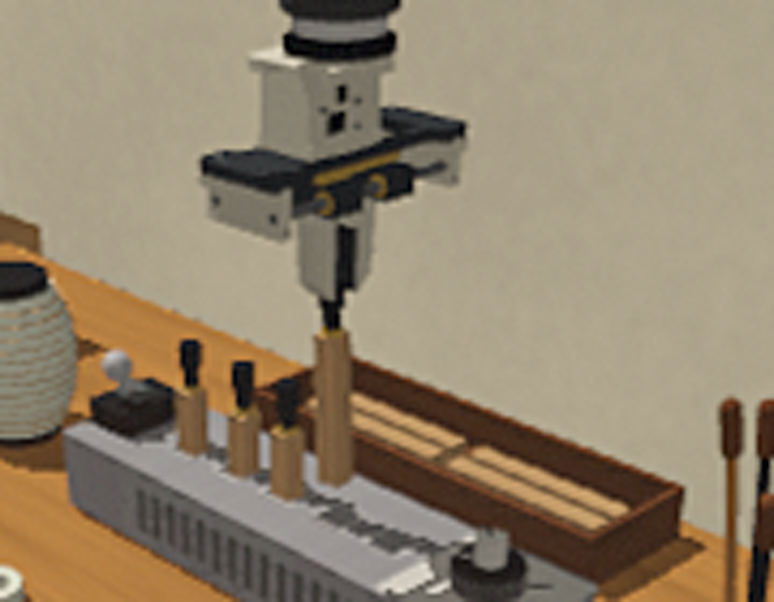

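```bash
python3 -m handwheel '[[[0.5,0.4,-0.2,0],[1.5,0.25,-0.1,0],[1.3,0,0,0],[0.4,0,0,0],[0,0,0,0],[0,0,0,0]]]'; python3 - <<'E'
from h import *
tilt();line()
p,d=bot.capture('side');cv2.imwrite('pics/s21.png',cv2.resize(p[100:200,200:330,::-1],None,fx=6,fy=6,interpolation=2))
print((proj('side',[657.3,-21.3,77])-[200,100])*6)
E
python3 go.py 657.3 -21.3 262 0.0175
```

```text
time: 47.47
tool_pos: [658.2, -15.0, 222.9]
tcp_rot: [1.68, 1.57, 0.127]
contact_force: [-0.3, 0.1, 0.1]
grip_width: 18.9
side bar px 299 c [649.8 -23.4 136.3] axis up [-0.04 -0.02  1.  ] elev deg 87.4 lowest 74.2 tcp [658.5 -15.1 223.5]
lat dir [ 0.7  -0.71  0.  ] offset(mm along lat) at z lo/hi 68.0 1.5 194.0 -0.9 at tcp -1.4 => slope mm/100 1.8
[[473.67797286 475.8730532 ]]
t 47.62 tcp [658.6 -15.1 223.6] xax [ 0.002 -0.    -1.   ] yax [1.    0.018 0.002] w 18.8 F [ 0.1 -0.3 -0.5] q6 -0.16
now-axes shift cm [-3.84 -0.13  0.61]
turn 0.0 after-turn-axes shift [-3.84 -0.13  0.61] yax then [1.   0.02 0.  ] zax [ 0.02 -1.    0.  ]
```

View pics/s21.png

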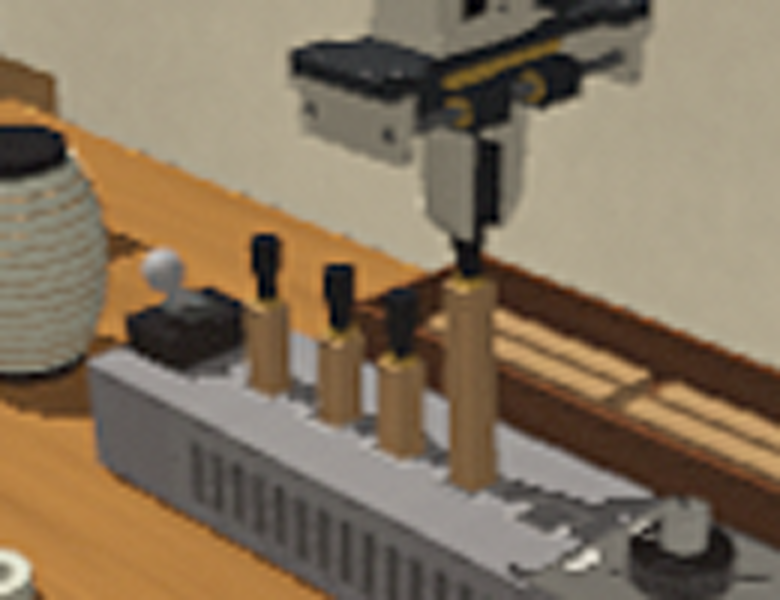

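```bash
python3 -m handwheel '[[[0.5,0,0.1,0],[0.7,0,0,0],[0.7,0,0,0],[0,0,0,0]]]';  python3 -m handwheel '[[[0.7,0,0,0],[0.7,0,0,0],[0,0,0,0]]]';python3 - <<'E'
from h import *
line()
E
```

```text
time: 47.95
tool_pos: [657.2, -16.0, 201.2]
tcp_rot: [-1.745, 1.567, 2.985]
contact_force: [-0.1, 0.7, -0.9]
grip_width: 18.7
time: 48.2
tool_pos: [657.4, -16.0, 187.4]
tcp_rot: [-1.747, 1.568, 2.983]
contact_force: [0.2, 0.7, -0.5]
grip_width: 19.0
lat dir [ 0.7  -0.71  0.  ] offset(mm along lat) at z lo/hi 64.0 -0.6 160.0 -1.0 at tcp -1.2 => slope mm/100 0.5
```

```bash
python3 -m handwheel '[[[0.8,0,0,0],[0.8,0,0,0],[0.8,0,0,0],[0.3,0,0,0],[0.3,0,0,0],[0,0,0,0]]]'; python3 -m handwheel '[[[0.2,0,0,0],[0,0,0,0],[0,0,0,0]]]'; python3 -m handwheel '[[[0,0,0,0],[0,0,0,0],[0,0,0,0],[0,0,0,0],[-1,0,0,0],[-3,0,0,0],[-4,0,0,0],[-3,0,0,0]]]' 0.5;  python3 -m handwheel '[[[0,-2,0,0],[0,-4,0,0],[0,-4,0,0],[0,-4,-1,0],[0,-4,-3,0],[0,-3,-3,0],[0,-3,-3,0],[0,0,0,0]]]'; python3 - <<'E'
from h import *
p,d=bot.capture('side');cv2.imwrite('pics/s22.png',cv2.resize(p[60:260,100:366,::-1],None,fx=3,fy=3,interpolation=2))
p,d=bot.capture('top');cv2.imwrite('pics/t22.png',cv2.resize(p[120:300,60:410,::-1],None,fx=2.25,fy=2.25,interpolation=2))
for o in handles(d): print(*o)
P=cloud('top',d)
for y in(147,91,34.7,-21.3):
  m=(abs(P[...,1]-y)<16)&(abs(P[...,0]-656)<18)&(P[...,2]>150)&(P[...,2]<200);print(y,m.sum(),np.percentile(P[m][:,2],90) if m.any() else '',P[m].mean(0) if m.any() else '')
img=warp('top',p,610,710,-225,-115,99,6);cv2.imwrite('pics/w22.png',img[:,:,::-1])
E
```

```text
time: 48.75
tool_pos: [658.9, -16.2, 161.0]
tcp_rot: [1.414, 1.568, -0.138]
contact_force: [-0.9, 0.4, 7.3]
grip_width: 18.8
time: 49.0
tool_pos: [659.6, -16.3, 160.9]
tcp_rot: [1.406, 1.565, -0.147]
contact_force: [-1.5, 0.0, 15.8]
grip_width: 18.8
time: 49.67
tool_pos: [658.3, -16.1, 270.5]
tcp_rot: [1.501, 1.569, -0.052]
contact_force: [0.3, -0.4, 0.5]
grip_width: 45.9
time: 50.33
tool_pos: [419.4, 77.2, 268.4]
tcp_rot: [-2.511, 1.568, 2.223]
contact_force: [-0.2, 0.8, -0.8]
grip_width: 45.8
[504. 238.] 344 [ 441.3 -729.1] [  7.7 199.1] 89.8 [ 9.4 18.9 27.4]
[306. 239.] 136 [ 449.5 -177.4] [59.  56.3] 88.9 [10.6 14.  16.6]
[242. 271.] 741 [363.9  -9. ] [159.4  57.6] 88.7 [ 8.  10.5 13.1]
147 59 173.63506564226813 [653.35686136 149.32454375 169.21206668]
91 59 173.8655821730644 [655.06695106  87.34380013 169.34213448]
34.7 57 173.88805823120938 [656.225163    37.46784041 169.60027496]
-21.3 55 174.10634863437207 [655.37211786 -19.72696691 169.50218003]
```

View pics/s22.png

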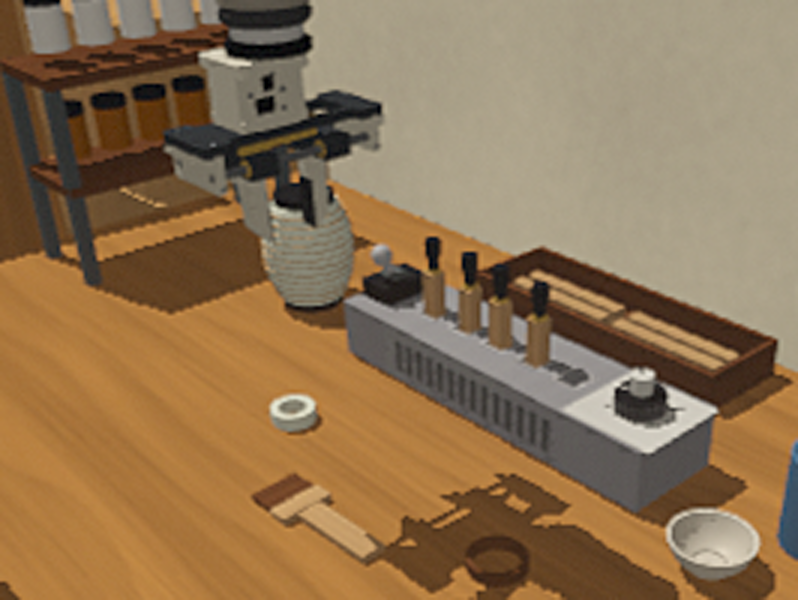

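View pics/t22.png

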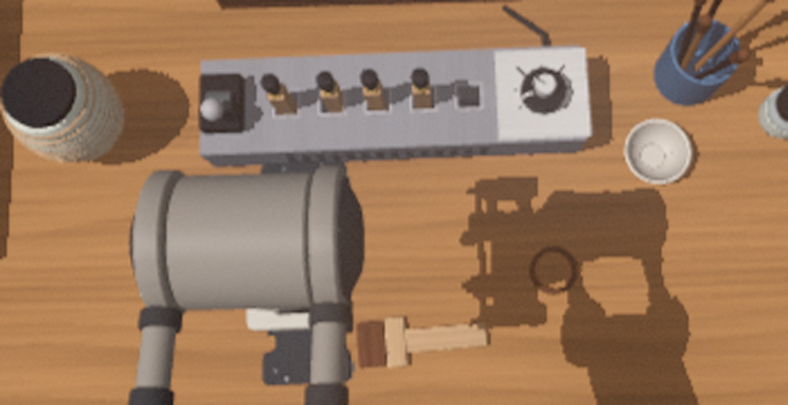

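View pics/w22.png

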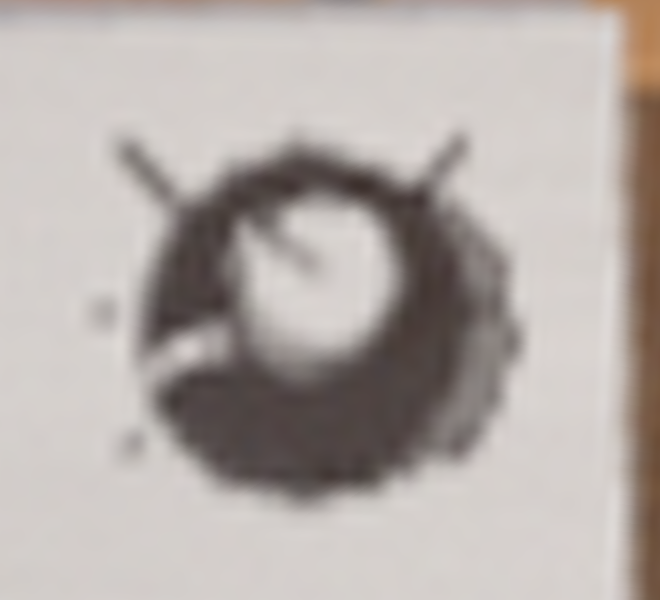

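All four stand seated, with tops at about z = 174 in each case. The fan points left and the ring is at about v = 0.2. Next I'll turn the ring clockwise by about 1.2 rad. First I'll check the clearance around the knob.

```bash
python3 - <<'E'
from h import *
for n in('top','side'):
    p,d=bot.capture(n);P=cloud(n,d);m=(P[...,2]>125)&(P[...,1]<-190)&(P[...,1]>-500)&(P[...,0]>450)&(P[...,0]<800)
    q=P[m];print(n,m.sum(),q[np.argsort(-q[:,1])[:3]].round(),q[np.argsort(((q[:,:2]-[658,-167])**2).sum(1))[:3]].round())
E
python3 go.py 658.4 -166.6 200 0.62
```

```text
top 532 [[ 678. -311.  262.]
 [ 681. -311.  261.]
 [ 679. -312.  266.]] [[ 678. -311.  262.]
 [ 681. -311.  261.]
 [ 679. -312.  266.]]
side 849 [[ 674. -314.  259.]
 [ 674. -316.  265.]
 [ 672. -317.  263.]] [[ 674. -314.  259.]
 [ 674. -316.  265.]
 [ 672. -317.  263.]]
t 50.53 tcp [425.2  73.3 268. ] xax [ 0.001 -0.    -1.   ] yax [1.    0.018 0.001] w 46.2 F [ 0.3  0.6 -0. ] q6 -0.03
now-axes shift cm [ 6.84 22.88 24.41]
turn -0.602 after-turn-axes shift [ 6.84  5.04 33.07] yax then [0.81 0.58 0.  ] zax [ 0.58 -0.81  0.  ]
```

```bash
python3 -m handwheel '[[[0,0,3,0],[0,0,4,0],[0,0,4,0],[0,0,4,0],[0,1,4,0],[0,2,3.3,0],[0,3.5,2,0],[0,4,0,0]]]' 0.95; python3 -m handwheel '[[[0,4,0,0],[0,4,0,0],[0,3,0,0],[0,1.3,0,-0.12],[0,0,0,-0.12],[0,0,0,-0.12],[0,0,0,-0.12],[0,0,0,-0.12]]]'; python3 -m handwheel '[[[0,0,0,0],[0,0,0,0]]]'; python3 go.py 658.4 -166.6 150 0.62
```

```text
time: 51.2
tool_pos: [534.3, -173.8, 267.0]
tcp_rot: [-0.196, 1.569, -1.756]
contact_force: [1.2, -0.8, 1.6]
grip_width: 86.7
time: 51.87
tool_pos: [657.1, -167.0, 266.1]
tcp_rot: [-2.461, 1.569, 2.874]
contact_force: [-0.0, 0.0, 0.4]
grip_width: 87.5
time: 52.03
tool_pos: [656.9, -166.5, 266.6]
tcp_rot: [-2.487, 1.57, 2.839]
contact_force: [0.1, -0.0, 0.1]
grip_width: 87.3
t 52.03 tcp [ 656.9 -166.5  266.6] xax [-0.001  0.    -1.   ] yax [ 0.818  0.575 -0.001] w 87.3 F [ 0.1 -0.   0.1] q6 -0.97
now-axes shift cm [11.66  0.13  0.1 ]
turn -0.007 after-turn-axes shift [11.66  0.13  0.1 ] yax then [ 0.81  0.58 -0.  ] zax [ 0.58 -0.81 -0.  ]
```

```bash
python3 -m handwheel '[[[3,0.1,0.1,0],[4,0,0,0],[4,0,0,0],[3,0,0,0],[2,0,0,0],[1.5,0,0,0],[0,0,0,0],[0,0,0,0]]]'; python3 go.py 658.4 -166.6 87 0.62; python3 - <<'E'
from h import *
p,d=bot.capture('side');cv2.imwrite('pics/s23.png',cv2.resize(p[90:240,230:400,::-1],None,fx=4,fy=4,interpolation=2))
E
```

```text
time: 52.7
tool_pos: [657.9, -165.8, 91.7]
tcp_rot: [-2.59, 1.569, 2.738]
contact_force: [-0.9, -0.8, 0.7]
grip_width: 87.3
t 52.7 tcp [ 657.9 -165.8   91.7] xax [-0.001  0.001 -1.   ] yax [ 0.817  0.577 -0.001] w 87.3 F [-0.9 -0.8  0.7] q6 -0.97
now-axes shift cm [0.47 0.   0.09]
turn -0.005 after-turn-axes shift [0.47 0.   0.09] yax then [ 0.81  0.58 -0.  ] zax [ 0.58 -0.81 -0.  ]
```

View pics/s23.png

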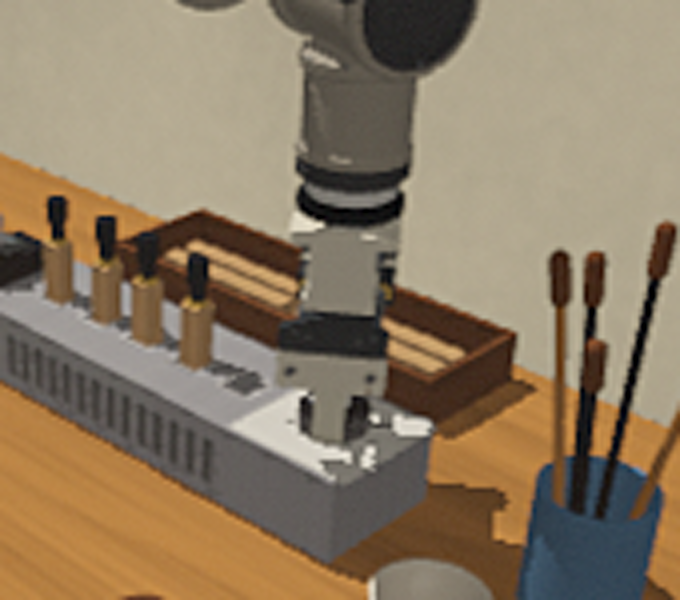

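```bash
python3 -m handwheel '[[[0.4,0,0.05,0],[0,0,0,0],[0,0,0,0]]]'; python3 -m handwheel '[[[0,0,0,0],[0,0,0,0],[0,0,0,0],[0,0,0,0],[0,0,0,0],[0,0,0,0]]]' 0.5;  python3 go.py 658.4 -166.6 87 0.62
```

```text
time: 53.0
tool_pos: [658.7, -166.0, 89.4]
tcp_rot: [0.642, 1.569, -0.312]
contact_force: [-0.5, -0.0, 0.1]
grip_width: 87.1
time: 53.5
tool_pos: [658.0, -166.0, 88.5]
tcp_rot: [-1.817, 1.57, -2.77]
contact_force: [0.3, 0.3, 1.2]
grip_width: 53.3
t 53.5 tcp [ 658.  -166.    88.5] xax [-0.001 -0.    -1.   ] yax [ 0.815  0.579 -0.001] w 53.3 F [0.3 0.3 1.2] q6 -0.98
now-axes shift cm [ 0.15 -0.    0.07]
turn -0.002 after-turn-axes shift [ 0.15 -0.    0.07] yax then [ 0.81  0.58 -0.  ] zax [ 0.58 -0.81 -0.  ]
```

Ring held (53.3 mm), with hardly any side force. Turning +1.2 rad.

```bash
python3 -m handwheel '[[[0,0,0,0.1],[0,0,0,0.12],[0,0,0,0.12],[0,0,0,0.12],[0,0,0,0.12],[0,0,0,0]]]'; python3 -m handwheel '[[[0,0,0,0.12],[0,0,0,0.12],[0,0,0,0.12],[0,0,0,0.12],[0,0,0,0.12],[0,0,0,0],[0,0,0,0]]]'; python3 go.py 658.4 -166.6 87 0.62
```

```text
time: 54.0
tool_pos: [658.7, -165.8, 88.5]
tcp_rot: [1.538, 1.57, 0.001]
contact_force: [2.7, -0.1, -0.4]
grip_width: 52.9
time: 54.58
tool_pos: [659.4, -166.0, 88.5]
tcp_rot: [1.971, 1.568, -0.155]
contact_force: [5.4, 0.1, -3.2]
grip_width: 53.6
t 54.58 tcp [ 659.4 -166.    88.5] xax [ 0.002 -0.    -1.   ] yax [ 0.85  -0.528  0.002] w 53.6 F [ 5.4  0.1 -3.2] q6 0.2
now-axes shift cm [ 0.15 -0.05  0.1 ]
turn -1.176 after-turn-axes shift [ 0.15 -0.12 -0.01] yax then [0.81 0.58 0.  ] zax [ 0.58 -0.81  0.  ]
```

```bash
python3 -m handwheel '[[[0,0,0,0],[0,0,0,0],[0,0,0,0],[0,0,0,0],[0,0,0,0]]]' 0.95; python3 -m handwheel '[[[-2,0,0,0],[-4,0,0,0],[-4,0,0,0],[-4,0,0,0],[-4,0,0,0],[0,0,0,0]]]'; python3 -m handwheel '[[[0,-4,0,0.12],[0,-4,0,0.12],[0,-4,0,0],[0,-4,0,0],[0,-4,0,0],[0,-4,0,0],[0,0,0,0]]]'; python3 - <<'E'
from h import *
p,d=bot.capture('top')
img=warp('top',p,610,710,-225,-115,99,6);cv2.imwrite('pics/w24.png',img[:,:,::-1])
cv2.imwrite('pics/t24.png',cv2.resize(p[120:300,60:410,::-1],None,fx=2.25,fy=2.25,interpolation=2))
p,d=bot.capture('side')
img=warp('side',p,610,710,-225,-115,99,6);cv2.imwrite('pics/v24.png',img[:,:,::-1])
E
python3 go.py 600 223 200 0.0175
```

```text
time: 55.0
tool_pos: [658.1, -165.8, 88.5]
tcp_rot: [-1.397, 1.57, 2.754]
contact_force: [0.5, 0.2, -0.1]
grip_width: 81.7
time: 55.5
tool_pos: [660.8, -166.7, 278.9]
tcp_rot: [1.778, 1.555, -0.354]
contact_force: [1.3, -0.6, 1.4]
grip_width: 87.3
time: 56.08
tool_pos: [477.2, -0.1, 268.7]
tcp_rot: [-1.409, 1.567, 2.506]
contact_force: [0.2, -0.0, 1.2]
grip_width: 87.3
t 56.18 tcp [481.6  -3.5 269.1] xax [ 0.001 -0.    -1.   ] yax [ 0.697 -0.717  0.001] w 87.4 F [ 0.3 -1.  -0.1] q6 0.63
now-axes shift cm [  6.92  -7.99 -24.28]
turn -0.817 after-turn-axes shift [  6.92  12.23 -22.44] yax then [1.   0.02 0.  ] zax [ 0.02 -1.    0.  ]
```

View pics/w24.png

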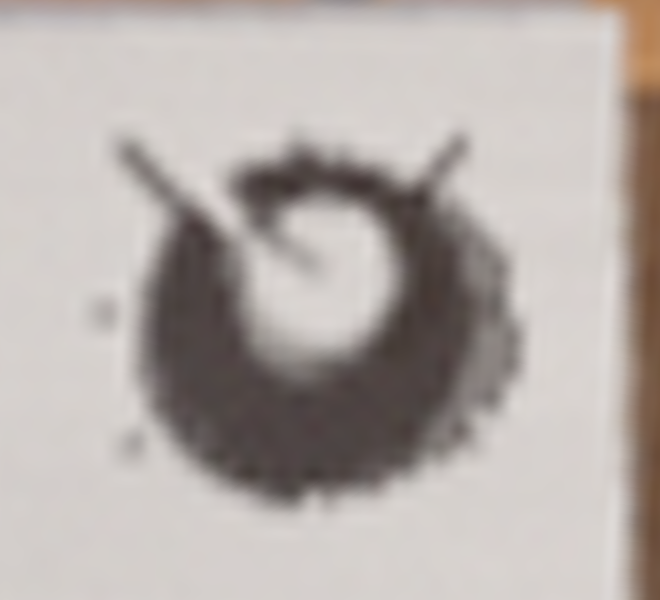

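View pics/v24.png

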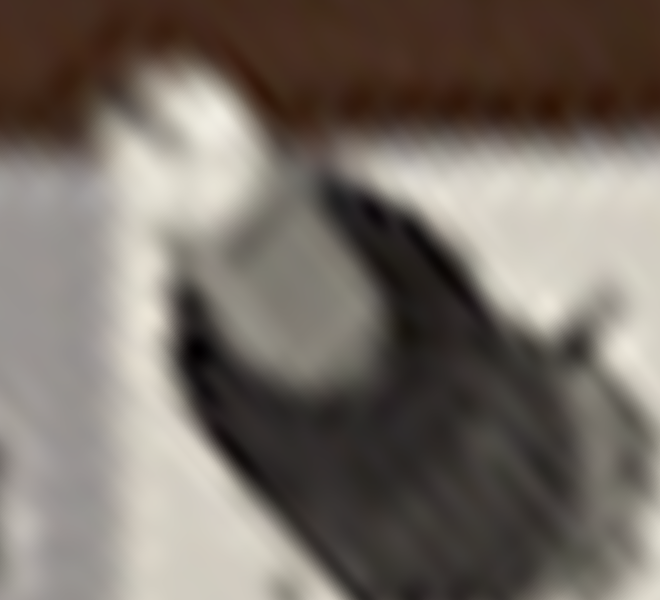

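View pics/t24.png

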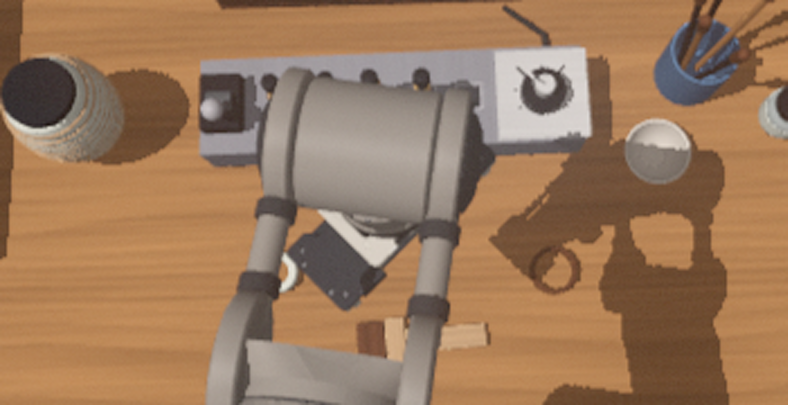

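The heat line now runs towards the left long mark (line (245,240)→(205,185), mark (180,200)→(120,140)), giving v ≈ 1.42. The fan pointer is unchanged at (250,215). Next I'll measure the lever.

```bash
python3 - <<'E'
from h import *
for n in('top','side'):
    p,d=bot.capture(n);P=cloud(n,d);m=(P[...,2]>83)&(P[...,2]<160)&(P[...,1]<262)&(P[...,1]>185)&(P[...,0]>600)&(P[...,0]<720)
    q=P[m];print(n,len(q))
    for z in range(85,150,6):
        s=q[abs(q[:,2]-z)<3]
        if len(s):print(z,len(s),s[:,0].min().round(),s[:,0].max().round(),s[:,1].min().round(),s[:,1].max().round())
    b=P[m&(P[...,2]>108)];print('ball mean',b.mean(0).round(1))
E
python3 go.py 585 223 200 0.0175
```

```text
top 521
85 12 614.0 689.0 200.0 249.0
91 29 618.0 685.0 198.0 245.0
97 55 618.0 689.0 197.0 249.0
103 275 618.0 688.0 199.0 248.0
109 56 627.0 681.0 201.0 238.0
115 13 648.0 659.0 210.0 237.0
133 8 623.0 647.0 212.0 233.0
139 25 622.0 646.0 211.0 235.0
145 41 626.0 643.0 213.0 234.0
ball mean [642.  220.8 130.1]
side 224
85 24 615.0 671.0 195.0 242.0
91 27 615.0 672.0 193.0 242.0
97 64 615.0 686.0 193.0 247.0
103 48 619.0 682.0 198.0 243.0
109 15 640.0 657.0 203.0 238.0
115 4 638.0 649.0 204.0 220.0
121 5 626.0 640.0 214.0 221.0
127 5 621.0 635.0 209.0 220.0
133 13 616.0 637.0 209.0 224.0
139 12 622.0 638.0 207.0 226.0
145 7 626.0 638.0 213.0 219.0
ball mean [633.1 214.9 128.8]
t 56.28 tcp [482.9  -4.7 268.7] xax [ 0.001 -0.    -1.   ] yax [ 0.696 -0.718  0.001] w 87.1 F [ 0.5 -0.1 -0.1] q6 0.63
now-axes shift cm [  6.88  -9.27 -23.18]
turn -0.819 after-turn-axes shift [  6.88  10.6  -22.6 ] yax then [1.   0.02 0.  ] zax [ 0.02 -1.    0.  ]
```

```bash
python3 -m handwheel '[[[0,0,0,-0.117],[0,0,0,-0.117],[0,0,0,-0.117],[0,0,0,-0.117],[0,0,0,-0.117],[0,0,0,-0.117],[0,0,0,-0.117],[0,0,0,0]]]' 0; python3 -m handwheel '[[[0,1,-3,0],[0,1,-4,0],[0,1,-4,0],[0,1,-4,0],[0,1,-4,0],[0,1,-3,0],[0,1,0,0],[0,0,0,0]]]'; python3 go.py 585 222 122 0.0175
```

```text
time: 56.95
tool_pos: [483.1, -5.4, 268.0]
tcp_rot: [-1.567, 1.57, -3.118]
contact_force: [0.7, -1.1, 0.1]
grip_width: 38.6
time: 57.62
tool_pos: [550.1, 218.0, 267.2]
tcp_rot: [-0.815, 1.57, -2.37]
contact_force: [-0.0, -0.8, -0.7]
grip_width: 0.2
t 57.62 tcp [550.1 218.  267.2] xax [-0. -0. -1.] yax [ 1.     0.015 -0.   ] w 0.2 F [-0.  -0.8 -0.7] q6 0.23
now-axes shift cm [14.52  3.5  -0.35]
turn -0.002 after-turn-axes shift [14.52  3.5  -0.35] yax then [ 1.    0.02 -0.  ] zax [ 0.02 -1.    0.  ]
```

```bash
python3 -m handwheel '[[[2,1,-0.4,0],[4,1,0,0],[4,1,0,0],[3,0,0,0],[1.5,0,0,0],[0,0,0,0],[0,0,0,0]]]'; python3 -m handwheel '[[[0,0.8,0,0],[0,0.8,0,0],[0,0.8,0,0],[0,0,0,0]]]'; python3 -m handwheel '[[[0,0.8,0,0],[0,0.8,0,0],[0,0,0,0]]]'
```

```text
time: 58.2
tool_pos: [578.4, 220.1, 123.1]
tcp_rot: [-1.313, 1.569, -2.87]
contact_force: [0.7, 0.6, 0.6]
grip_width: 0.6
time: 58.53
tool_pos: [604.9, 221.7, 125.3]
tcp_rot: [1.798, 1.566, 0.243]
contact_force: [-0.2, -0.4, 0.6]
grip_width: 0.2
time: 58.78
tool_pos: [619.5, 222.5, 129.7]
tcp_rot: [1.849, 1.566, 0.295]
contact_force: [-6.3, -0.1, 12.5]
grip_width: 0.1
```

```bash
python3 - <<'E'
from h import *
p,d=bot.capture('side');cv2.imwrite('pics/s25.png',cv2.resize(p[70:190,150:290,::-1],None,fx=5,fy=5,interpolation=2))
E
python3 go.py 620 222 122
```

```text
t 58.83 tcp [619.7 222.6 128.4] xax [ 0.006  0.002 -1.   ] yax [1.    0.017 0.006] w 0.5 F [-2.1  0.5  3.5] q6 0.21
now-axes shift cm [0.64 0.03 0.06]
```

View pics/s25.png

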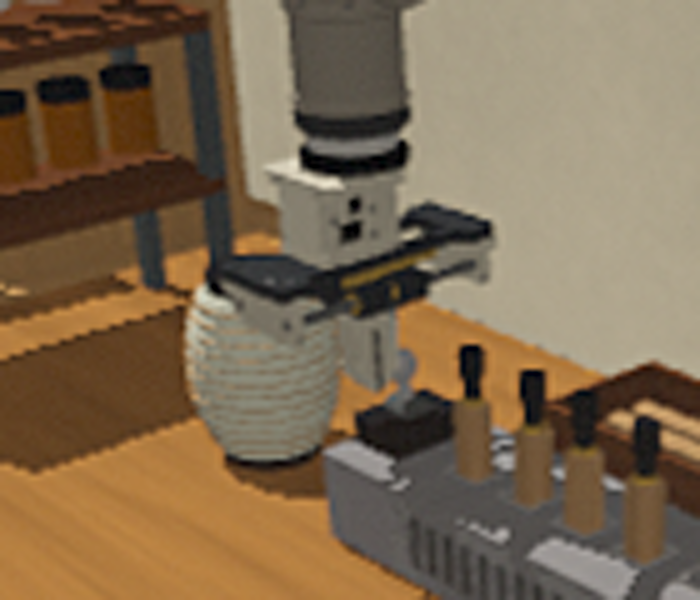

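```bash
python3 -m handwheel '[[[0,0.6,0,0],[0,0.6,0,0],[0,0,0,0]]]'; python3 -m handwheel '[[[0,0.6,0,0],[0,0.6,0,0],[0,0,0,0]]]'; python3 - <<'E'
from h import *
p,d=bot.capture('side');cv2.imwrite('pics/s26.png',cv2.resize(p[70:190,150:290,::-1],None,fx=5,fy=5,interpolation=2))
E
```

```text
time: 59.08
tool_pos: [631.8, 222.2, 124.2]
tcp_rot: [1.763, 1.568, 0.208]
contact_force: [0.4, 0.2, 0.8]
grip_width: 0.4
time: 59.33
tool_pos: [643.0, 222.4, 122.9]
tcp_rot: [-1.797, 1.57, 2.932]
contact_force: [-2.2, 0.7, 0.5]
grip_width: 0.1
```

View pics/s26.png

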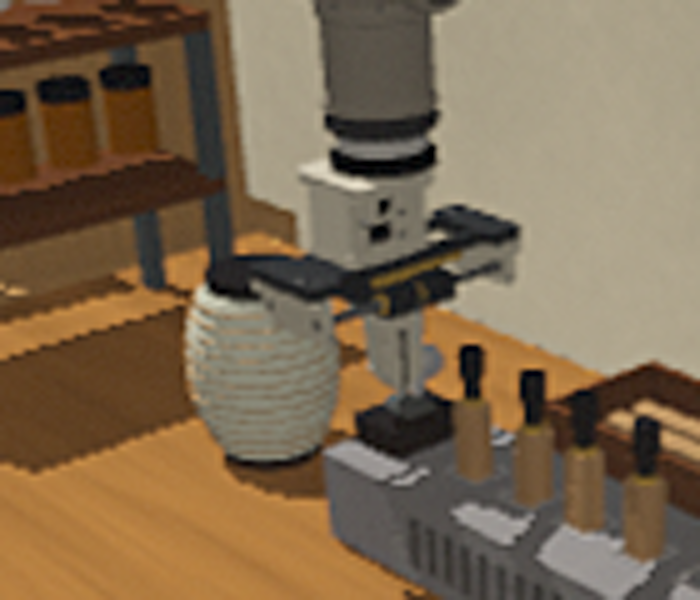

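```bash
python3 -m handwheel '[[[0,0.5,0,0],[0,0.3,0,0],[0,0,0,0]]]'; python3 -m handwheel '[[[0,0.4,0,0],[0,0,0,0]]]'
```

```text
time: 59.63
tool_pos: [644.0, 222.5, 122.9]
tcp_rot: [-1.457, 1.555, -3.01]
contact_force: [-26.7, -2.6, 12.1]
grip_width: 0.4
time: 59.8
tool_pos: [644.3, 222.5, 122.9]
tcp_rot: [-1.453, 1.546, -3.005]
contact_force: [-40.4, -4.2, 20.3]
grip_width: 0.5
```

Hard stop reached. Backing off now.

```bash
python3 -m handwheel '[[[0,-2,0,0],[0,-3,0,0],[0,-4,0,0],[-3,-3,0,0],[-4,-1,0,0],[-4,0,0,0],[0,-4,0,0],[0,-4,0,0]]]'; python3 -m handwheel '[[[0,-4,0,0],[0,-2,4,0],[0,0,4,0],[0,0,4,0],[0,0,0,0],[0,0,0,0]]]'; python3 - <<'E'
from h import *
p,d=bot.capture('side');cv2.imwrite('pics/s27.png',cv2.resize(p[60:260,100:366,::-1],None,fx=3,fy=3,interpolation=2))
p,d=bot.capture('top');cv2.imwrite('pics/t27.png',cv2.resize(p[120:300,60:410,::-1],None,fx=2.25,fy=2.25,interpolation=2))
P=cloud('top',d);m=(P[...,2]>118)&(P[...,2]<160)&(P[...,1]<262)&(P[...,1]>185)&(P[...,0]>600)&(P[...,0]<720);print('ball',P[m].mean(0))
for y in(147,91,34.7,-21.3):
  m=(abs(P[...,1]-y)<16)&(abs(P[...,0]-656)<18)&(P[...,2]>150)&(P[...,2]<200);print(y,m.sum(),np.percentile(P[m][:,2],90) if m.any() else '')
img=warp('top',p,610,710,-225,-115,99,6);cv2.imwrite('pics/w27.png',img[:,:,::-1])
E
```

```text
time: 60.47
tool_pos: [447.5, 219.6, 236.1]
tcp_rot: [1.841, 1.561, 0.286]
contact_force: [-1.8, -0.2, -1.2]
grip_width: 0.5
time: 60.97
tool_pos: [388.9, 99.1, 233.4]
tcp_rot: [1.58, 1.569, 0.021]
contact_force: [0.7, 0.6, 0.1]
grip_width: 0.2
ball [670.08971353 221.94564334 141.12752813]
147 59 174.48609850671082
91 60 174.31527393974517
34.7 58 174.89620663520085
-21.3 56 173.45278235031333
```

View pics/s27.png

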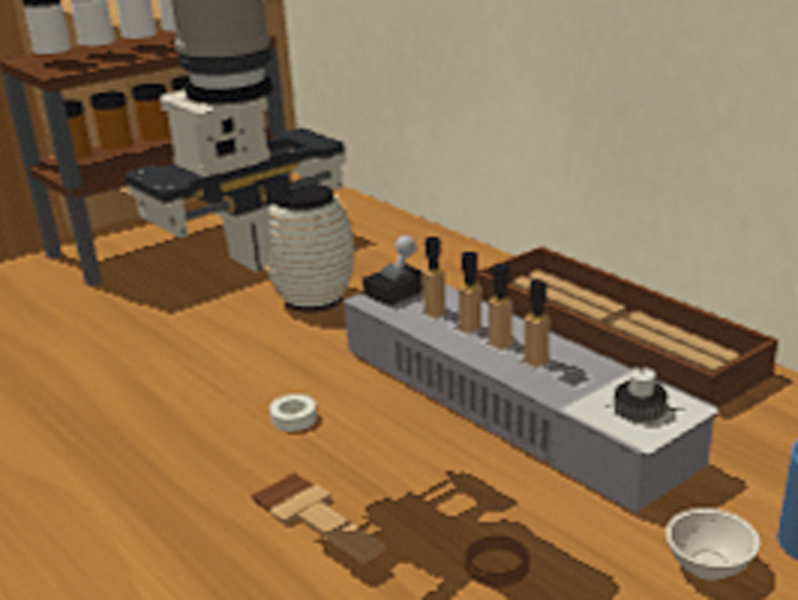

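View pics/t27.png

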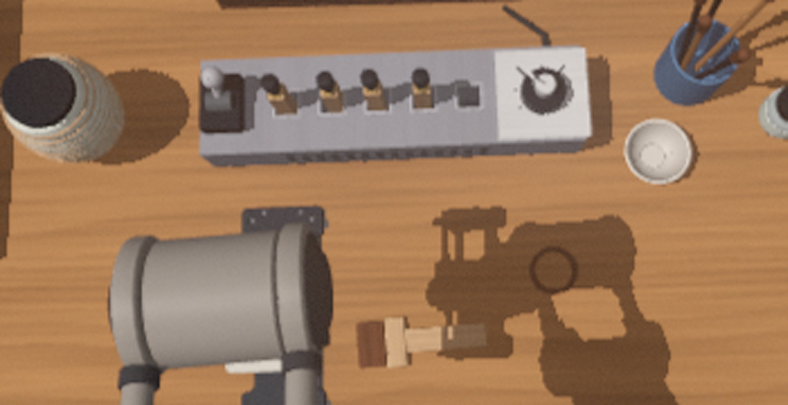

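View pics/w27.png

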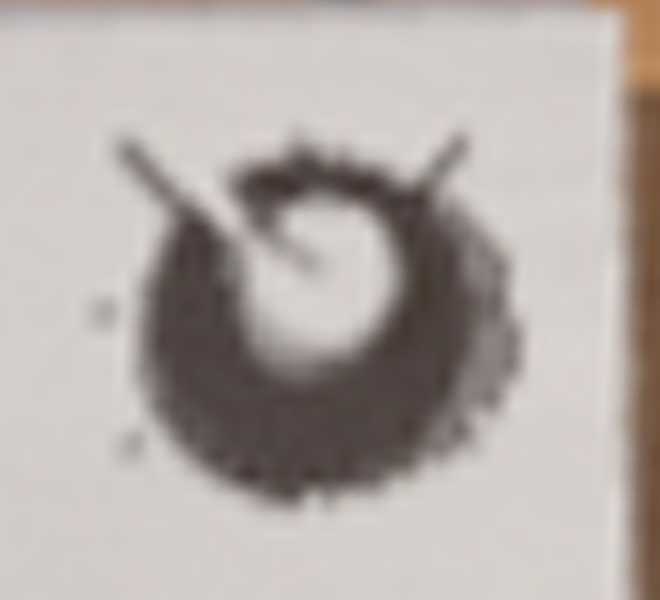

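Lever tip has gone from x 634 to 670 (on). The four handles are seated, the ring is at the left long mark and the fan is unchanged. I'll run one last check of the full bench for a missed handle, then hand in.

```bash
python3 - <<'E'
from h import *
for n in('top','side'):
    bot.capture(n)
    print(n,[(round(r['conf'],2),np.round(r['bbox'])) for r in bot.find_in(n,'handle1')])
o=bot.get_obs();print(o['time'],abs(o['dq']).max())
bot.close_job()
E
```

```text
top [(0.7, array([240., 151.,  12.,  20.])), (0.57, array([221., 146.,  10.,  22.])), (0.56, array([175., 148.,  13.,  22.])), (0.48, array([200., 151.,  14.,  16.]))]
side [(0.69, array([271., 154.,  16.,  28.])), (0.66, array([252., 144.,   9.,  26.])), (0.56, array([242., 139.,   9.,  23.])), (0.56, array([264., 148.,  12.,  30.]))]
61.2667 0.002934691378470874
the job is handed in; nothing more can be done
```

The job is done and handed in after about 61 s of robot time; the hand-in gave no verdict. All four handles that lay on the bench are in the rack, the heat is set and the dryer is switched on.

- **Handles:** they stand plain end down, knob up, in sockets 2 to 5, with all four tops at about 174 mm (172 mm expected). The detector found only these four in both cameras.
- **Heat ring:** I turned it 1.17 rad, to about 1.4 rad. From above, its white line lies along the left long mark. The fan pointer, which stood to the left, looks unchanged.
- **Switch:** I pushed the lever last, to its end stop. Its tip moved from x ≈ 634 to 670 mm, leaning away from the robot.

Three things did not go cleanly:
- **Dropped handle:** the second handle slipped out of the grip once, and its knob landed on the tape roll. I picked it up from there. The tape then measured within 1 mm of its starting place.
- **Lever force:** when the lever reached its stop, the wrist reading briefly rose to about 40 N in the push direction (about 45 N in all). The fingers were pressing, not the gripper's body, and I backed off at once.
- **Other objects:** I compared the rest by eye only; none looked moved.

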